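# Re-house a misplaced spice jar and the pepper mill in a slanted condiment block

## Robot

A 6-joint arm with a two-finger parallel gripper is mounted at the origin on a cart in front of the work surface, level with it; the furniture and walls round the work are solid. World frame = base frame: x ahead of the robot, y to its left, z up, the work surface at z = 0. Lengths are in m, angles in rad, forces in N, time in s.
With the tool pointing down it reaches from about 0.225 to 0.875 m from the base axis. Payload 3.4 kg.
Tool frame: the origin (TCP) lies between the finger pads; the fingertips stand 17 mm ahead of it and the grasp point (between the pads) lies 2 mm behind it; y points along the fingers, z is the direction in which the jaws open and shut, and the axes are right-handed (so a half turn about y gives the same grasp; the last joint's range is limited). The gripper opens to 85 mm and grips with 20 to 120 N. Pads are 22 mm wide; open, the fingers measure 114 mm over their backs; the gripper's body (76 mm by 85 mm) begins 54 mm behind the grasp point. The pads swing forward as they close: fully open they stand 13 mm farther back than shut.
Start: joints at [0.986, 0.276, 1.505, -0, 1.361, -0.121], TCP at [0.257, 0.514, 0.248] pointing down, gripper open.
Joint ranges: [-2.89, 2.89], [-0.75, 2.08], [0.22, 2.7], [-1.18, 4.32], [0.11, 2.71], [-2.7, 2.7]. Speed limits (rad/s): [2.57, 2.57, 3.14, 3.14, 3.14, 3.14].

## Interface

Orientations are given as a unit quaternion [w, x, y, z].
In Python, from rig import manip, get_image, camera_model, sign_off, spot_in, silhouettes, spot_point gives the robot as it stands.
- The arm moves only by the tool jog_arm, never from a script. Its argument "targets" is a list of rows, each a list of 3 entries, a list of its own where there are three numbers: the finger opening in m, from 0 to 0.0854, then the shift along the world's x, y, z in m, then the turn about the world's z in rad. In form: [[claw, [x, y, z], spin], ...]. A call has 1 to 10 rows; each row shifts and turns the commanded pose from where the row before left it; what a row does not reach is not made up. A row lasts 1/8 s, in which the tool goes at most 62.5 mm and 10.7 degrees, less where a joint would pass 70% of its speed; a pose out of reach is approached as far as the arm can. A call with a gripper value outside its range is refused whole. The fingers move at their own pace and stop on an object; "force" is the grip in N (left out, the last holds). Time passes only in rows, so rows that do not move let the fingers close. It gives the time, the measured TCP pose, the force and the opening at its end, in the units of the state.
- manip.get_state(): the state, without advancing time (a new reading comes with each control period).
- get_image(name): name is "scene" or "top"; returns (picture, depth): 420x560x3 uint8, red, green, blue; 420x560 float32, m along the optical axis (not along the pixel's ray), 0 where there is no reading.
- camera_model(name): a dict with "mtx" (3x3 intrinsics, pixels), "world_from_camera" (4x4, takes a point from camera to world coordinates). Camera axes: x right, y up, looking along -z (the intrinsics and any distortion apply to the point x, -y, -z); pixel columns grow to the right and rows downward; lengths in m; the calibration is good to about 2 mm. A picture is of the moment at which its call begins. camera_model takes no time and is no camera call.
- sign_off(): hands the job in, once; it reports no verdict.
Trained networks look in the newest picture that a camera, given by its name, has taken for a name from the list of things; names that differ only in an ending like _2 or _b are one class to them, and where a whole thing is asked for, a point or a joint stands for the part that bears it (a point fixed in the world has none). Each returns a list of dicts, best first, with "score" (0 to 1); they miss things now and then, are a little off and sometimes report something else, mostly with a low value. They report only what shows in the picture. A call takes as long as a camera call.
- spot_in(name, camera): "position" ([column, row] in pixels, amid what is visible of it).
- silhouettes(name, camera): "mask" (420x560 bool, what is visible of it) and "position" ([column, row] in pixels, amid what is visible of it).
- spot_point(name, camera): "position" ([column, row] in pixels: a listed point, or the origin of a listed thing).
The state is a dict: "clock": time; "qpos": joint angles; "qd": joint speeds; "effort": joint torques, N m; "position": TCP position; "ee_rot": TCP orientation; "contact_force": force on the tool from outside, world axes, zero at the start; "moment": the same for the moment, N m; "width": finger opening in m.
Only numpy, scipy, OpenCV 4.12 (cv2) and the standard library are available. Lean on these libraries where they do the work, as an engineer would, in place of code of your own. Each camera call takes 0.05 s, during which the arm holds its last target.

## Task

Somebody has dropped the glass spice jar into the widest well of the slanted wooden condiment block, where the pepper mill belongs. First move the jar to the well that it fits snugly, then put the pepper mill, which stands on the worktop, into the widest well. Lower both foot first right down to the bottom without letting them fall, let go, and leave the salt shaker and the kitchen timer where they stand.

Things in the scene. Friction and masses are not known exactly. Their poses are not given: they have to be found in the camera images.
- rack: Brown wooden condiment block, fixed, 302 x 125 mm; its flat top slopes 24 degrees, low towards the robot: 82 mm high at the front edge, 105 at the wells' middle, 129 at the back. Four graded wells in a row from the left: 40, 48, 55, 62 mm, at y = +108, +47, -21.5, -97 mm. Origin: under its middle on the worktop; z up, x to its high back, y to the narrow wells. A wall cupboard overhangs beyond x = 0.58 m, 0.33 m up.
- well_40 (a point): Mouth centre of the 40 mm wide well (left end, empty; nothing here fits it), in the plane of the slanted top. z runs out of the well along its axis, leaning 24 degrees from vertical to the block's low front; y along the row to the narrow wells; x up the slope. Straight round blind bore, 40 mm deep, flat bottom square to the axis.
- well_48 (a point): Mouth centre of the 48 mm wide well (second from left, empty; snug for the spice jar), in the plane of the slanted top. z runs out of the well along its axis, leaning 24 degrees from vertical to the block's low front; y along the row to the narrow wells; x up the slope. Straight round blind bore, 40 mm deep, flat bottom square to the axis.
- well_55 (a point): Mouth centre of the 55 mm wide well (third from left, empty; too wide for the jar, too narrow for the mill), in the plane of the slanted top. z runs out of the well along its axis, leaning 24 degrees from vertical to the block's low front; y along the row to the narrow wells; x up the slope. Straight round blind bore, 40 mm deep, flat bottom square to the axis.
- well_62 (a point): Mouth centre of the 62 mm wide well (right end; the mill's own, the spice jar is in it at the start), in the plane of the slanted top. z runs out of the well along its axis, leaning 24 degrees from vertical to the block's low front; y along the row to the narrow wells; x up the slope. Straight round blind bore, 40 mm deep, flat bottom square to the axis.
- spice_jar: Round glass spice jar with red cap, 106 mm tall, about 0.11 kg: 45 mm across, the cap from 85 to 106 mm above the foot. Origin: centre of its foot; z along its axis to the cap. At the start it stands on the bottom of the 62 mm well, nearly parallel to the axis (within 4 degrees), against the lower (front) wall; 66 mm of it stick out.
- pepper_mill: Dark turned-wood pepper mill, 160 mm tall, about 0.18 kg, upright on the worktop at the start: foot 58 mm across, waist that fingers feel as a straight taper from 58 down to 48 mm at 115 mm height, then a ball head, 50 mm across at 126 mm height, topped by a 12 mm knob. The head does not turn. Origin: centre of its foot; z up along its axis.
- salt_shaker: Bystander, loose: salt shaker with a grey top and a clear body, 44 mm across, 90 mm tall, on the worktop. Origin: centre of its foot.
- kitchen_timer: Bystander, loose: round clockwork kitchen timer, 73 mm across and 62 mm tall, on the worktop. Origin: centre of its foot.

How it is judged:
By the outcome, as a careful person would: the job done as asked, in the order asked, and still so for the second after the job is handed in, with the robot touching nothing.
It also fails if it takes over 58 s, if anything falls off the work surface, if the arm or the gripper's body presses on something with over 40 N, if the wrist force passes 120 N, or if a joint passes its speed limit or range.

## Working session

There is one attempt and no reset: what is moved stays moved. The work goes in short steps, Python scripts to look and compute and a tool call to move; the robot and the scene stay as the last step left them, time stands still between calls to the robot, and variables do not carry over. Pictures are saved under pics/ and viewed, and the job is handed in when it is done.

Besides the shell and the picture viewer there is one more tool, called as name([rows], argument=value, ...), one row to a line, values as JSON. jog_arm: Moves the arm, as the interface text tells. Its arguments: {"type":"object","properties":{"targets":{"type":"array","items":{"type":"array"}},"force":{"type":"number"}},"required":["targets"]}

```bash
ls; mkdir -p pics; cat > h.py <<'E'
import numpy as np,cv2
from rig import manip,get_image,camera_model,sign_off,spot_in,silhouettes,spot_point
def proj(cam,P):
    m=camera_model(cam);T=np.linalg.inv(m["world_from_camera"]);P=np.atleast_2d(P)
    c=P@T[:3,:3].T+T[:3,3]; c=c*[1,-1,-1]; u=c@np.array(m["mtx"]).T
    return u[:,:2]/u[:,2:]
def unproj(cam,px,d):
    m=camera_model(cam);px=np.atleast_2d(px).astype(float);d=np.atleast_1d(d)
    r=np.c_[px,np.ones(len(px))]@np.linalg.inv(np.array(m["mtx"])).T*d[:,None]
    r=r*[1,-1,-1];T=np.array(m["world_from_camera"]);return r@T[:3,:3].T+T[:3,3]
def atz(cam,px,z):
    a=unproj(cam,px,1.0);o=np.array(camera_model(cam)["world_from_camera"])[:3,3]
    v=a-o;return o+v*((z-o[2])/v[:,2:])
def cloud(cam,depth,mask):
    r,c=np.nonzero(mask&(depth>0));return unproj(cam,np.c_[c,r],depth[r,c])
E
python3 - <<'E'
from h import *
for c in("scene","top"):
    im,d=get_image(c);cv2.imwrite(f"pics/{c}0.png",im[:,:,::-1]);np.save(f"pics/{c}0.npy",d)
    m=camera_model(c);print(c,m)
    for n in("spice_jar","pepper_mill","salt_shaker","kitchen_timer","rack"):
        r=silhouettes(n,c)
        for q in r[:2]:
            P=cloud(c,d,q["mask"]); print(n,round(q["score"],2),np.round(q["position"],0),q["mask"].sum(),P.shape, np.round(np.percentile(P,[2,50,98],axis=0),3).tolist() if len(P) else 0)
    for n in("well_40","well_48","well_55","well_62","rack"):
        for q in spot_point(n,c)[:1]: print(n,q["score"],q["position"])
print(manip.get_state())
E
```

```text
pics
scene {'mtx': array([[394.11650592,   0.        , 274.74517015],
       [  0.        , 394.11650592, 210.83382478],
       [  0.        ,   0.        ,   1.        ]]), 'world_from_camera': array([[ 0.55725839,  0.68525644, -0.46892079,  0.00384272],
       [-0.8302366 ,  0.46870828, -0.30169475, -0.29178267],
       [ 0.01304878,  0.55743713,  0.8301166 ,  0.97265868],
       [ 0.        ,  0.        ,  0.        ,  1.        ]])}
spice_jar 0.75 [366. 248.] 378 (378, 3) [[0.483, -0.249, 0.091], [0.501, -0.226, 0.159], [0.535, -0.201, 0.17]]
spice_jar 0.61 [250. 210.] 465 (463, 3) [[0.476, 0.07, 0.002], [0.496, 0.094, 0.049], [0.528, 0.129, 0.063]]
pepper_mill 0.56 [174. 180.] 712 (707, 3) [[0.413, 0.323, 0.005], [0.429, 0.335, 0.08], [0.456, 0.364, 0.151]]
salt_shaker 0.75 [209. 204.] 325 (325, 3) [[0.431, 0.192, 0.0], [0.444, 0.203, 0.053], [0.495, 0.25, 0.09]]
rack 0.76 [340. 225.] 5586 (5564, 3) [[0.49, -0.285, 0.009], [0.56, -0.14, 0.092], [0.628, 0.008, 0.127]]
well_40 0.95 [306.1, 197.0]
well_48 0.95 [306.1, 197.0]
well_55 0.95 [306.1, 197.0]
well_62 0.95 [306.1, 197.0]
r
[... 1467 characters left out ...]
]
rack 0.63 [347.5, 202.6]
{'clock': 1.1, 'qpos': array([ 9.85989175e-01,  2.75886554e-01,  1.50489172e+00,  4.78066095e-06,
        1.36071424e+00, -1.20997639e-01]), 'qd': array([-2.39398346e-03,  2.40880120e-05, -1.99321662e-03,  1.30878154e-04,
       -4.27335861e-04, -1.96857310e-04]), 'effort': array([-1.69008286e-03, -4.16668332e+01, -2.46098703e+01,  1.51103941e-04,
        1.89934321e-04,  1.99815418e-05]), 'position': array([0.25724941, 0.51427737, 0.24833899]), 'ee_rot': array([ 0.68821152, -0.68814393,  0.16250521, -0.16252659]), 'contact_force': array([ 0.20608615, -0.39637507,  0.08299285]), 'moment': array([-0.02218281, -0.0221227 , -0.01932183]), 'width': 0.08531080893210673}
```

```bash
python3 - <<'E'
import cv2
a=cv2.imread("pics/top0.png")[130:290,120:480];b=cv2.imread("pics/scene0.png")[130:290,130:490]
cv2.imwrite("pics/top0c.png",cv2.resize(a,None,fx=2.2,fy=2.2));cv2.imwrite("pics/scene0c.png",cv2.resize(b,None,fx=2.2,fy=2.2))
E
```

```text
(no output)
```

View pics/top0c.png

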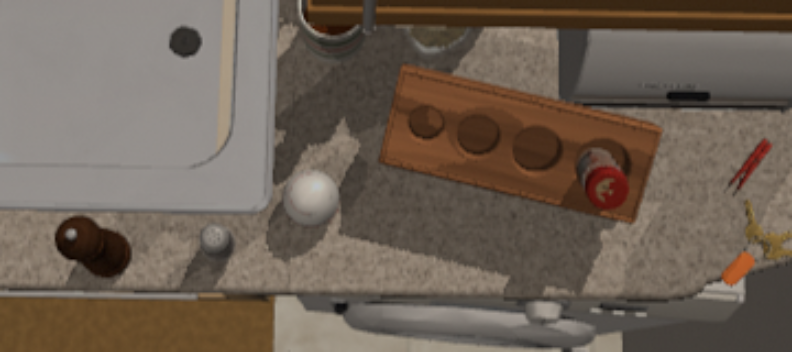

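View pics/scene0c.png

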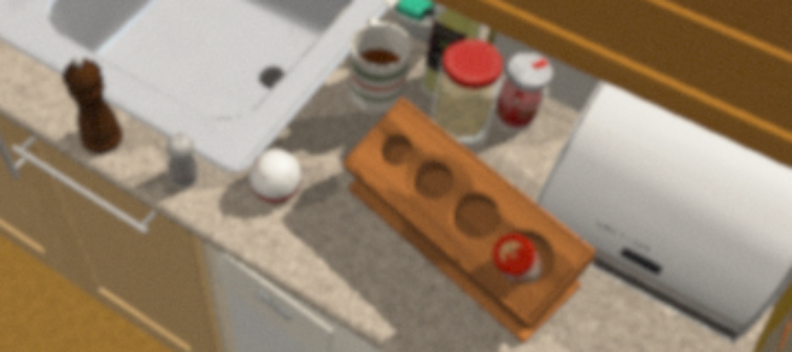

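```bash
cat > fit.py <<'E'
from h import *
from scipy.optimize import least_squares
# images re-taken: masks need newest picture
M={}
for c in("top","scene"):
    im,d=get_image(c);M[c]=dict(d=d,im=im)
    for n in("rack","spice_jar","pepper_mill","salt_shaker"):
        r=silhouettes(n,c); M[c][n]=r[0]["mask"] if r else None
import pickle;pickle.dump(M,open("m0.pkl","wb"))
E
python3 fit.py; cat > fit2.py <<'E'
from h import *
from scipy.optimize import least_squares
import pickle
M=pickle.load(open("m0.pkl","rb"))
t=np.tan(np.radians(24))
# plane z=105+ x' tan24 where x' rack-frame
for c in("top","scene"):
    P=cloud(c,M[c]["d"],M[c]["rack"]);P=P[(P[:,2]>.07)]
    # known slope plane: z=.1053+t*((x-x0)cos+(y-y0)sin) -> fit a,yaw
    f=lambda p:P[:,2]-(p[0]+t*(P[:,0]*np.cos(p[1])+P[:,1]*np.sin(p[1])))
    r=least_squares(f,[-.15,-.2],loss="soft_l1",f_scale=.002)
    print(c,"yaw",np.degrees(r.x[1]),"off",r.x[0]," x'0=",(.1055-r.x[0])/t,"inl",(abs(r.fun)<.004).mean(), np.median(abs(r.fun)))
    # free plane
    I=abs(r.fun)<.005
    A=np.c_[P[I][:,:2],np.ones(I.sum())];co=np.linalg.lstsq(A,P[I][:,2],rcond=None)[0];print(" free: slope",np.degrees(np.arctan(np.hypot(*co[:2]))),"yaw",np.degrees(np.arctan2(co[1],co[0])))
def box(p):
    x,y,a=p;R=np.array([[np.cos(a),-np.sin(a)],[np.sin(a),np.cos(a)]])
    # top face corners (vertical edges): depth of slanted top 125/cos? use footprint 125
    L=[(-.0625*1, s*.151,.0) for s in(-1,1)]
    return R
def outline(p,c):
    x,y,a,D=p;R=np.array([[np.cos(a),-np.sin(a)],[np.sin(a),np.cos(a)]])
    pts=[]
    for sx in(-1,1):
        for sy in(-1,1):
            q=R@[sx*D/2,sy*.151]+[x,y]
            pts+= [[*q,.1055+sx*D/2*t]]
    return proj(c,pts)
def fitmask(c):
    m=M[c]["rack"].astype(np.uint8)|M[c]["spice_jar"].astype(np.uint8)
    P=cloud(c,M[c]["d"],M[c]["rack"])
    return m
def res(p):
    out=[]
    for c in("top","scene"):
        o=outline(p,c); h=cv2.convexHull(o.astype(np.float32))[:,0]
        E=edges[c]
        dd=np.array([cv2.pointPolygonTest(h.astype(np.float32),(float(u),float(v)),True) for u,v in E])
        out.append(dd/wt[c])
    return np.concatenate(out)
edges={};wt={"top":1.,"scene":1.}
for c in("top","scene"):
    # mask of top face: pixels close to plane
    m=(M[c]["rack"]).astype(np.uint8)
    k,_=cv2.findContours(m,cv2.RETR_EXTERNAL,cv2.CHAIN_APPROX_NONE)
    k=max(k,key=cv2.contourArea)[:,0];edges[c]=k
    v=M[c]["im"].copy();v[:]=v;cv2.drawContours(v,[k[:,None]],-1,(0,255,0),1)
    cv2.imwrite(f"pics/rk_{c}.png",cv2.resize(v[130:290,270:470,::-1],None,fx=3.5,fy=3.5,interpolation=cv2.INTER_NEAREST))
wt["scene"]=1e6
r=least_squares(lambda q:res([*q,.125]),[.56,-.136,-.2],loss="soft_l1",f_scale=1.,diff_step=1e-4)
print("outline fit top (face only)",r.x[:2],np.degrees(r.x[2]),np.median(abs(r.fun[:len(edges['top'])])))
print("x'0 of it",r.x[0]*np.cos(r.x[2])+r.x[1]*np.sin(r.x[2]))
for c in("top","scene"):
    print(c)
E
python3 fit2.py
```

```text
top yaw -12.708289763433834 off -0.15267270700498892  x'0= 0.5798653939516036 inl 0.7965416573096789 0.0018843022584637825
 free: slope 23.8969824937428 yaw -12.824836853713194
scene yaw -12.851530782865735 off -0.15167172967179435  x'0= 0.5776171620514041 inl 0.7952665441176471 0.001768657874276769
 free: slope 23.934971317697574 yaw -12.818423665976868
outline fit top (face only) [ 0.56014815 -0.1361278 ] -9.426647123755053 3.1501433252088678
x'0 of it 0.5748796237270603
top
scene
```

```bash
cat > rect.py <<'E'
from h import *
import pickle
M=pickle.load(open("m0.pkl","rb"))
a=np.radians(-12.8);t=np.tan(np.radians(24));ct=np.cos(np.radians(24))
xp0=.5787; yp0=-.136*np.cos(a)-.56*np.sin(a)
ex=np.array([np.cos(a),np.sin(a),0]);ey=np.array([-np.sin(a),np.cos(a),0])
O=xp0*ex+yp0*ey+[0,0,.1055]
ex=ex*ct+np.array([0,0,1])*np.sin(np.radians(24))
print("O",O)
if __name__=="__main__":
  S=2000.
  W=np.arange(-.19,.19,1/S);H=np.arange(.09,-.09,-1/S)
  yy,xx=np.meshgrid(-W,H)   # left = +y
  out=[]
  for c in("top","scene"):
    px=proj(c,(O+xx[...,None]*ex+yy[...,None]*ey).reshape(-1,3)).reshape(*xx.shape,2).astype(np.float32)
    v=cv2.remap(np.ascontiguousarray(M[c]["im"][:,:,::-1]),px[...,0],px[...,1],cv2.INTER_CUBIC)
    for y,dm in((.108,40),(.047,48),(-.0215,55),(-.097,62)):
        cv2.circle(v,(int((-y+.19)*S),int(.09*S)),int(dm/2000*S),(0,255,0),1)
    cv2.rectangle(v,(int(.039*S),int((.09-.0625/ct)*S)),(int(.341*S),int((.09+.0625/ct)*S)),(0,255,0),1)
    out.append(v)
  cv2.imwrite("pics/rect.png",np.vstack(out)[:, :])
E
python3 rect.py
```

```text
O [ 0.56242399 -0.13655072  0.1055    ]
```

View pics/rect.png

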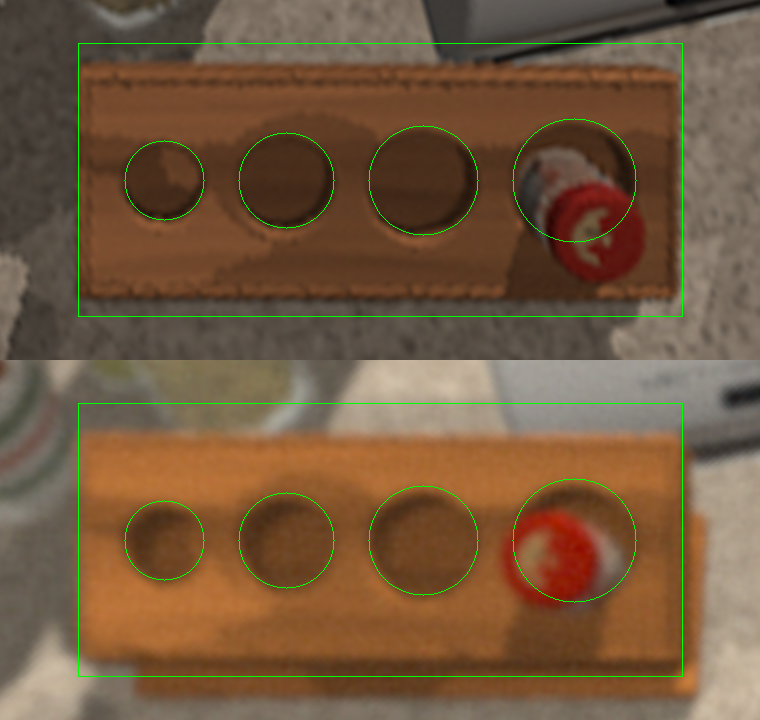

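```bash
cat > meas.py <<'E'
from h import *
import pickle
from rect import O,ex,ey,a
from scipy.optimize import least_squares
M=pickle.load(open("m0.pkl","rb"))
ez=np.cross(ex,ey);print("z'",ez)
W={n:O+y*ey for n,y in(("40",.108),("48",.047),("55",-.0215),("62",-.097))}
print({k:np.round(v,4) for k,v in W.items()})
w=W["62"]
# jar: cloud from both cams, local frame of well62, fit cylinder R=22.5
L=[]
for c in("top","scene"):
    P=cloud(c,M[c]["d"],M[c]["spice_jar"]);q=(P-w)@np.c_[ex,ey,ez]
    q=q[(q[:,2]>.003)&(q[:,2]<.075)&(np.hypot(q[:,0],q[:,1])<.05)];L.append(q)
    print(c,len(q),"zmax",np.percentile(q[:,2],[50,90,98]))
    top=q[q[:,2]>.062];print(" cap top: n",len(top),top.mean(0),(top[:,:2].max(0)+top[:,:2].min(0))/2,np.ptp(top[:,:2],axis=0))
    s=q[q[:,2]<.0615]
    f=lambda p:np.hypot(s[:,0]-p[0]-p[2]*s[:,2],s[:,1]-p[1]-p[3]*s[:,2])-.0225
    r=least_squares(f,[-.008,0,0,0],loss="soft_l1",f_scale=.002);print(" cyl",np.round(r.x,4),np.median(abs(r.fun)))
for n,R in(("salt_shaker",.022),):
  for c in("top","scene"):
    P=cloud(c,M[c]["d"],M[c][n]);P=P[P[:,2]>.02];r=least_squares(lambda p:np.hypot(P[:,0]-p[0],P[:,1]-p[1])-R,P[:,:2].mean(0),loss="soft_l1",f_scale=.002);print(n,c,r.x)
for c in("top","scene"):
    P=cloud(c,M[c]["d"],M[c]["pepper_mill"]);P=P[(P[:,2]>.008)&(P[:,2]<.14)]
    # robust: profile
    Rz=lambda z:np.where(z<.115,.029-.005*z/.115,.025)
    r=least_squares(lambda p:np.minimum(np.hypot(P[:,0]-p[0],P[:,1]-p[1])-Rz(P[:,2]),.004),[.43,.34],loss="soft_l1",f_scale=.002);print("mill",c,r.x,np.median(abs(r.fun)))
    P=cloud(c,M[c]["d"],M[c]["pepper_mill"]);h=P[P[:,2]>.147];print(" knob",len(h),np.median(h,axis=0),P[:,2].max())
print(manip.get_state()["clock"])
E
python3 meas.py
```

```text
O [ 0.56242399 -0.13655072  0.1055    ]
z' [-0.39662897  0.09011189  0.91354546]
{'40': array([ 0.5864, -0.0312,  0.1055]), '48': array([ 0.5728, -0.0907,  0.1055]), '55': array([ 0.5577, -0.1575,  0.1055]), '62': array([ 0.5409, -0.2311,  0.1055])}
top 416 zmax [0.06562317 0.06948041 0.07083551]
 cap top: n 273 [-0.01688864  0.00107003  0.06707926] [-0.01699626  0.00081939] [0.04254222 0.04249479]
 cyl [-0.0143  0.0007 -0.055  -0.0125] 0.0004817987696953928
scene 334 zmax [0.0677275  0.07046368 0.07187753]
 cap top: n 265 [-1.71660135e-02  7.28210192e-05  6.83275313e-02] [-0.01710952  0.00110758] [0.04145227 0.04415047]
 cyl [-0.0128  0.0009 -0.0563  0.0217] 0.0003535799803690669
salt_shaker top [0.4554142  0.21997668]
salt_shaker scene [0.45451665 0.2163159 ]
mill top [0.46969764 0.38434551] 0.004
 knob 72 [0.44062781 0.34869862 0.14862131] 0.1613053037902139
mill scene [0.49769685 0.45070261] 0.004
 knob 52 [0.43953372 0.34655379 0.14833681] 0.15997588164549226
1.6
```

View pics/top0.png

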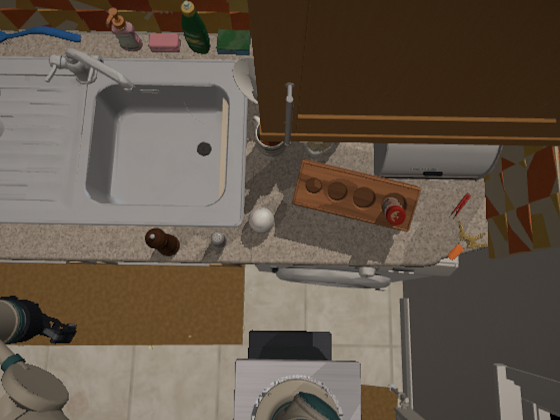

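View pics/scene0.png

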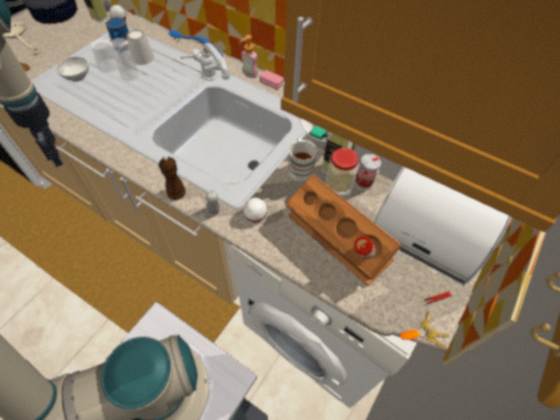

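```bash
cat > rect2.py <<'E'
from h import *
import pickle
from rect import O,ex,ey
from scipy.optimize import least_squares
M=pickle.load(open("m0.pkl","rb"))
ez=np.cross(ex,ey)
S=4000.;w=O-.097*ey;out=[]
H=np.arange(.05,-.07,-1/S);Wc=np.arange(-.06,.06,1/S);yy,xx=np.meshgrid(-Wc,H)
for zz in(0,.066):
  row=[]
  for c in("top","scene"):
    px=proj(c,(w+zz*ez+xx[...,None]*ex+yy[...,None]*ey).reshape(-1,3)).reshape(*xx.shape,2).astype(np.float32)
    v=cv2.remap(np.ascontiguousarray(M[c]["im"][:,:,::-1]),px[...,0],px[...,1],cv2.INTER_CUBIC)
    cx=0 if zz==0 else -.0122
    cv2.circle(v,(int(.06*S),int((.05-cx)*S)),int((.031 if zz==0 else .0225)*S),(0,255,0),1)
    row.append(v)
  out.append(np.hstack(row))
cv2.imwrite("pics/rect2.png",cv2.resize(np.vstack(out),None,fx=.6,fy=.6))
for c in("top","scene"):
    P=cloud(c,M[c]["d"],M[c]["pepper_mill"])
    for lo in np.arange(.01,.16,.015):
        q=P[(P[:,2]>lo)&(P[:,2]<=lo+.015)]
        if len(q)>3: print(c,round(lo,3),len(q),np.round(q[:,:2].mean(0),3),np.round(np.ptp(q[:,:2],axis=0),3))
E
python3 rect2.py
```

```text
O [ 0.56242399 -0.13655072  0.1055    ]
top 0.01 55 [0.43  0.331] [0.053 0.043]
top 0.025 38 [0.432 0.331] [0.05  0.032]
top 0.04 77 [0.434 0.335] [0.05  0.045]
top 0.055 63 [0.434 0.336] [0.042 0.035]
top 0.07 21 [0.434 0.336] [0.029 0.018]
top 0.085 5 [0.432 0.333] [0.018 0.012]
top 0.1 30 [0.436 0.333] [0.042 0.029]
top 0.115 22 [0.433 0.332] [0.042 0.019]
top 0.13 210 [0.44  0.345] [0.046 0.048]
top 0.145 111 [0.441 0.349] [0.034 0.03 ]
scene 0.01 75 [0.427 0.334] [0.046 0.05 ]
scene 0.025 58 [0.428 0.332] [0.043 0.036]
scene 0.04 74 [0.429 0.334] [0.046 0.034]
scene 0.055 65 [0.432 0.336] [0.038 0.03 ]
scene 0.07 45 [0.433 0.338] [0.033 0.021]
scene 0.085 33 [0.43  0.337] [0.028 0.024]
scene 0.1 56 [0.43  0.336] [0.038 0.038]
scene 0.115 44 [0.43  0.335] [0.04  0.034]
scene 0.13 121 [0.433 0.34 ] [0.042 0.041]
scene 0.145 70 [0.439 0.346] [0.029 0.032]
```

View pics/rect2.png

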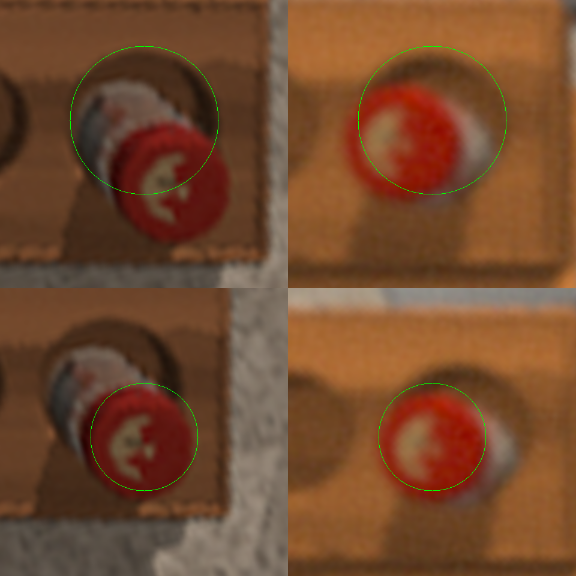

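```bash
cat > geo.py <<'E'
import numpy as np
from h import *
from scipy.spatial.transform import Rotation as Ro
a=np.radians(-13.0);th=np.radians(24)
hx=np.array([np.cos(a),np.sin(a),0]);ey=np.array([-np.sin(a),np.cos(a),0]);Z=np.array([0,0,1.])
ex=hx*np.cos(th)+Z*np.sin(th);ez=np.cross(ex,ey)
O=np.array([.5624,-.1366,.1055])
W={n:O+y*ey for n,y in((40,.108),(48,.047),(55,-.0215),(62,-.097))}
def st():
    s=manip.get_state();q=s["ee_rot"];R=Ro.from_quat([q[1],q[2],q[3],q[0]]).as_matrix()
    return s,R
E
python3 - <<'E'
from geo import *
s,R=st();print(R.round(3));z=R[:,2]
print("zaxis yaw",np.degrees(np.arctan2(z[1],z[0])),"ey yaw",np.degrees(np.arctan2(ey[1],ey[0])))
g=W[62]+(-.0085-.057*.033)*ex+.033*ez;print("g",g,"delta",g-s["position"])
print(W,s["clock"])
E
```

```text
[[ 0.894  0.     0.447]
 [-0.447  0.     0.894]
 [ 0.    -1.     0.   ]]
zaxis yaw 63.425728962064106 ey yaw 77.0
g [ 0.518261   -0.22596121  0.13142467] delta [ 0.26099338 -0.74023818 -0.11688216]
{40: array([ 0.58669471, -0.03136803,  0.1055    ]), 48: array([ 0.5729727 , -0.09080461,  0.1055    ]), 55: array([ 0.55756355, -0.15754896,  0.1055    ]), 62: array([ 0.54057975, -0.2311139 ,  0.1055    ])} 1.6
```

jog_arm([
  [0.0854,[0.02,-0.057,0],0.119],
  [0.0854,[0.02,-0.057,0],0.118],
  [0.0854,[0.02,-0.057,0],0],
  [0.0854,[0.02,-0.057,0],0],
  [0.0854,[0.02,-0.057,0],0],
  [0.0854,[0.02,-0.057,0],0],
  [0.0854,[0.02,-0.057,0],0],
  [0.0854,[0.02,-0.057,0],0],
  [0.0854,[0.02,-0.057,0],0],
  [0.0854,[0.02,-0.057,0],0],
], force=30)

```text
clock: 2.85
position: [0.4577, -0.0577, 0.2486]
ee_rot: [0.703, -0.702, 0.08, -0.081]
contact_force: [1.1, -0.1, 1.0]
width: 0.0854
```

jog_arm([
  [0.0854,[0.02,-0.057,0],0],
  [0.0854,[0.02,-0.057,0],0],
  [0.0854,[0.02,-0.057,0],0],
  [0.0854,[0,0,0],0],
  [0.0854,[0,0,0],0],
])

```text
clock: 3.48
position: [0.5168, -0.2264, 0.2479]
ee_rot: [0.703, -0.702, 0.081, -0.08]
contact_force: [-0.7, 0.8, 0.3]
width: 0.0855
```

jog_arm([
  [0.0854,[0.001,0,-0.04],0],
  [0.0854,[0,0,-0.04],0],
  [0.0854,[0,0,-0.02],0],
  [0.0854,[0,0,0],0],
])

```text
clock: 3.98
position: [0.5168, -0.2244, 0.1472]
ee_rot: [0.703, -0.702, 0.081, -0.078]
contact_force: [0.9, 0.4, -0.5]
width: 0.0849
```

```bash
cat > snap.py <<'E'
import sys
from h import *
n=sys.argv[1];x0,x1,y0,y1=map(int,sys.argv[2:6]) if len(sys.argv)>2 else (240,480,100,300)
o=[]
for c in("top","scene"):
    im,d=get_image(c);np.save(f"pics/{n}_{c}.npy",d);cv2.imwrite(f"pics/{n}_{c}.png",im[:,:,::-1])
    o.append(cv2.resize(im[y0:y1,x0:x1,::-1],(400,int(400*(y1-y0)/(x1-x0))),interpolation=cv2.INTER_CUBIC))
cv2.imwrite(f"pics/{n}.png",np.hstack(o))
s=manip.get_state();print(s["clock"],s["position"].round(4),s["contact_force"].round(2),s["moment"].round(2),s["width"])
E
python3 snap.py a1 320 460 130 280
```

```text
4.075 [ 0.5186 -0.2259  0.1494] [-0.32 -0.09  0.13] [-0.08 -0.01  0.04] 0.0857829046170514
```

View pics/a1.png

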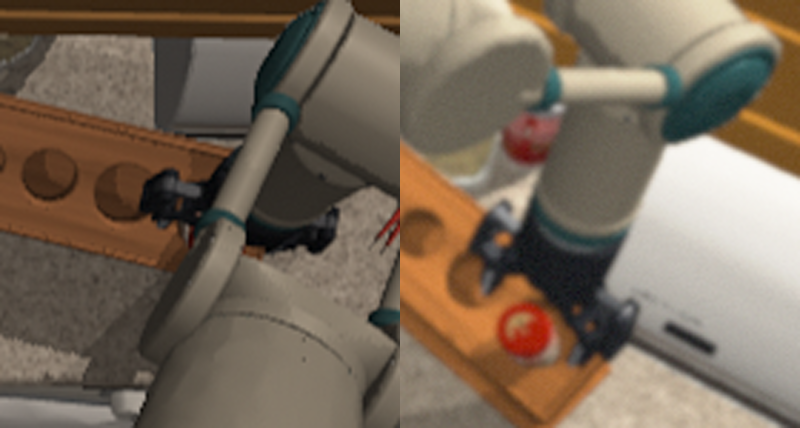

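jog_arm([
  [0.0854,[0,0,-0.017],0],
  [0.0854,[0,0,0],0],
  [0.03,[0,0,0],0],
  [0.03,[0,0,0],0],
  [0.03,[0,0,0],0],
  [0.03,[0,0,0],0],
  [0.03,[0,0,0],0],
  [0.03,[0,0,0],0],
], force=35)

```text
clock: 5.08
position: [0.5187, -0.2267, 0.1323]
ee_rot: [-0.703, 0.703, -0.08, 0.081]
contact_force: [-0.1, 1.5, 5.2]
width: 0.0424
```

```bash
python3 snap.py a2 320 460 130 280
```

```text
5.175 [ 0.5187 -0.2267  0.1323] [0.02 0.94 5.86] [0.36 0.17 0.07] 0.042515393624578596
```

View pics/a2.png

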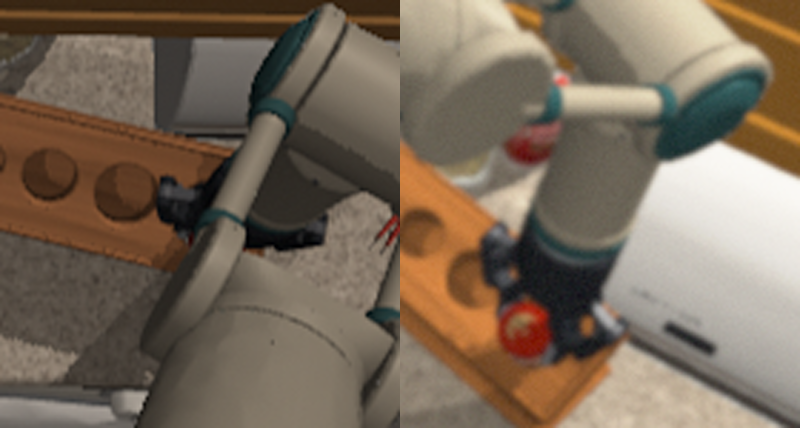

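jog_arm([
  [0.03,[-0.003,0.001,0.009],0],
  [0.03,[-0.004,0.001,0.009],0],
  [0.03,[-0.004,0.001,0.009],0],
  [0.03,[-0.009,0.002,0.018],0],
  [0.03,[-0.009,0.002,0.018],0],
  [0.03,[-0.002,0,0.018],0],
  [0.03,[0,0,0],0],
], force=35)

```text
clock: 6.05
position: [0.4877, -0.2203, 0.2148]
ee_rot: [-0.702, 0.703, -0.079, 0.082]
contact_force: [-0.3, -0.8, -2.5]
width: 0.0424
```

```bash
python3 snap.py a3 320 460 130 280
```

```text
6.15 [ 0.487  -0.2196  0.2127] [ 0.43  0.48 -1.21] [ 0.01  0.02 -0.11] 0.042295425789466455
```

View pics/a3.png

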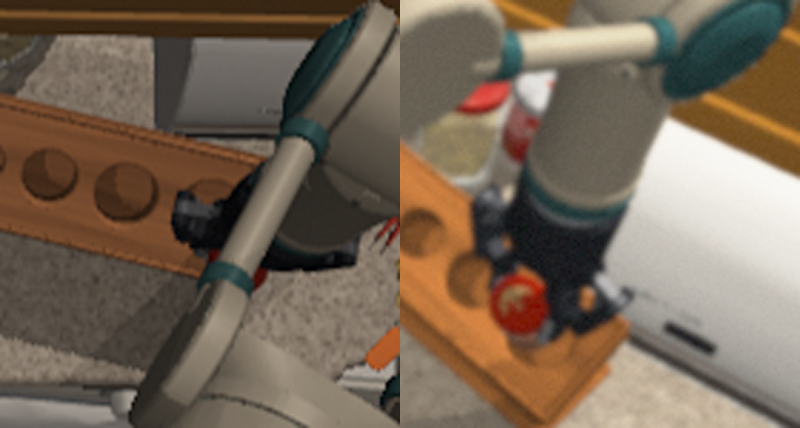

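```bash
cat > jar.py <<'E'
from geo import *
import sys
from scipy.optimize import least_squares
p0=np.array(eval(sys.argv[1]));lean=float(sys.argv[2]) if len(sys.argv)>2 else 27.4
al=np.radians(lean);u0=-np.sin(al)*hx+np.cos(al)*Z
f0=p0-.073*u0; print("pred foot",f0)
B=np.c_[np.cross(ey,u0),ey,u0]
for c in("scene","top"):
    im,d=get_image(c);r=silhouettes("spice_jar",c)
    for q in r[:2]:
        P=cloud(c,d,q["mask"]);L=(P-f0)@B
        k=(np.hypot(L[:,0],L[:,1])<.035)&(L[:,2]>-.01)&(L[:,2]<.12);L=L[k]
        print(c,round(q["score"],2),np.round(q["position"],0),len(k),k.sum())
        if k.sum()<60: continue
        print("  z pct",np.percentile(L[:,2],[2,50,98]).round(4))
        for lo,hi in((.0,.1),(.0,.06)):
            s=L[(L[:,2]<hi)&(L[:,2]>lo)]
            if len(s)<40: continue
            g=lambda p:np.hypot(s[:,0]-p[0]-p[2]*(s[:,2]-.03),s[:,1]-p[1]-p[3]*(s[:,2]-.03))-.0225
            m=least_squares(g,[0,0,0,0],loss="soft_l1",f_scale=.0015);print("  cyl(mid at s=30)",lo,hi,len(s),m.x.round(4),np.median(abs(m.fun)).round(4))
        v=im.copy();kk,_=cv2.findContours(q["mask"].astype(np.uint8),0,1);cv2.drawContours(v,kk,-1,(0,255,0),1)
        # predicted outline
        for s_ in(0,.085,.106):
            t=np.linspace(0,2*np.pi,60);C=f0+s_*u0+.0225*(np.cos(t)[:,None]*B[:,0]+np.sin(t)[:,None]*ey)
            cv2.polylines(v,[np.round(proj(c,C)*8).astype(np.int32)[:,None]],True,(0,0,255),1,cv2.LINE_AA,3)
        x,y=map(int,q["position"]);cv2.imwrite(f"pics/jar_{sys.argv[3]}_{c}.png",cv2.resize(v[max(0,y-50):y+50,x-60:x+60,::-1],None,fx=5,fy=5,interpolation=cv2.INTER_CUBIC))
        break
print(manip.get_state()["clock"])
E
python3 jar.py "[.487,-.220,.212]" 27.4 j1
```

```text
pred foot [ 0.51973356 -0.22755714  0.14718948]
scene 0.91 [361. 239.] 395 392
  z pct [0.0268 0.108  0.1115]
  cyl(mid at s=30) 0.0 0.1 76 [-0.0055  0.0023  0.0142 -0.0095] 0.0002
6.35
```

View pics/jar_j1_scene.png

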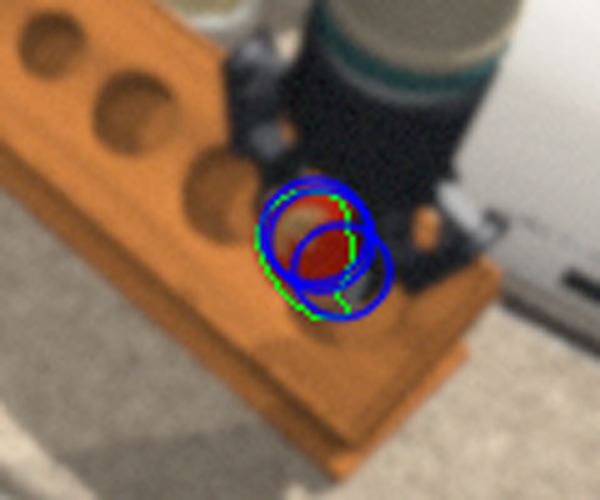

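```bash
cat > rect3.py <<'E'
from geo import *
import sys
S=2000.
Wd=np.arange(-.19,.19,1/S);H=np.arange(.075,-.075,-1/S);yy,xx=np.meshgrid(-Wd,H);out=[]
for c,f in(("top","pics/top0.png"),("scene","pics/a3_scene.png")):
    im=cv2.imread(f)
    px=proj(c,(O+xx[...,None]*ex+yy[...,None]*ey).reshape(-1,3)).reshape(*xx.shape,2).astype(np.float32)
    v=cv2.remap(im,px[...,0],px[...,1],cv2.INTER_CUBIC)
    v=np.clip(v.astype(float)*1.6,0,255).astype(np.uint8)
    for y,dm in((.108,40),(.047,48),(-.0215,55),(-.097,62)):
        for k in range(0,360,30): cv2.ellipse(v,(int((-y+.19)*S),int(.075*S)),(int(dm/2000*S),)*2,0,k,k+8,(0,255,0),1)
    h=.0528/np.cos(th);cv2.rectangle(v,(int(.039*S),int((.075-h)*S)),(int(.341*S),int((.075+h)*S)),(0,255,0),1)
    out.append(v)
cv2.imwrite("pics/rect3.png",np.vstack(out))
E
python3 rect3.py
```

View pics/rect3.png

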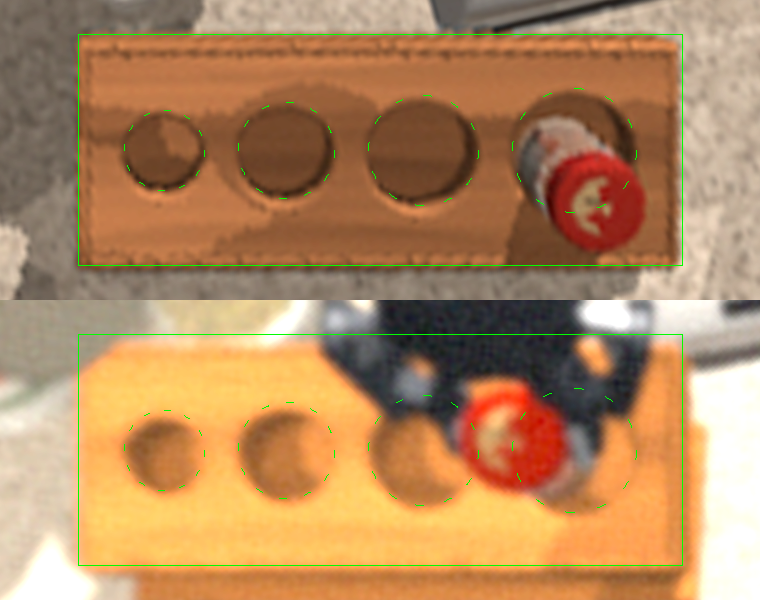

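```bash
python3 - <<'E'
from h import *
for f,lab in(("a2","tcp .518"),("a3","tcp .487")):
  for c in("top","scene"):
    d=np.load(f"pics/{f}_{c}.npy"); d0=np.load(f"pics/{c}0.npy")
    m=(abs(d-d0)>.02)&(d>0)
    P=cloud(c,d,m);P=P[(P[:,2]>.2)&(P[:,0]>.3)]
    for lo in np.arange(.2,.7,.05):
        q=P[(P[:,2]>lo)&(P[:,2]<=lo+.05)]
        if len(q)>15: print(lab,c,round(lo,2),len(q),"xmax",np.percentile(q[:,0],[50,98]).round(3),"y",np.percentile(q[:,1],[2,98]).round(3))
  
for c in("top","scene"):
    d=np.load(f"pics/{c}0.npy");P=cloud(c,d,np.ones_like(d,bool))
    for lo in(.33,.34,.4,.5,.6,.7,.8):
        q=P[(P[:,2]>lo)&(P[:,2]<lo+.02)&(P[:,0]>.45)]
        if len(q)>5: print(c,lo,len(q),q.min(0).round(3),np.percentile(q[:,0],[1,5,50]).round(3),q[:,1].max().round(3))
E
```

```text
tcp .518 top 0.2 260 xmax [0.521 0.542] y [-0.517 -0.161]
tcp .518 top 0.25 167 xmax [0.487 0.543] y [-0.509 -0.189]
tcp .518 top 0.3 181 xmax [0.486 0.618] y [-0.266 -0.139]
tcp .518 top 0.35 238 xmax [0.489 0.622] y [-0.262 -0.016]
tcp .518 top 0.4 342 xmax [0.492 0.625] y [-0.237 -0.092]
tcp .518 top 0.45 748 xmax [0.491 0.622] y [-0.274 -0.16 ]
tcp .518 top 0.5 4160 xmax [0.502 0.56 ] y [-0.276 -0.123]
tcp .518 top 0.55 1387 xmax [0.385 0.443] y [-0.204 -0.077]
tcp .518 top 0.6 2820 xmax [0.364 0.412] y [-0.189 -0.06 ]
tcp .518 top 0.65 2704 xmax [0.321 0.35 ] y [-0.14  -0.047]
tcp .518 scene 0.2 442 xmax [0.505 0.542] y [-0.29  -0.159]
tcp .518 scene 0.25 528 xmax [0.488 0.515] y [-0.262 -0.192]
tcp .518 scene 0.3 567 xmax [0.488 0.602] y [-0.491 -0.192]
tcp .518 scene 0.35 624 xmax [0.489 0.536] y [-0.329 -0.194]
tcp .518 scene 0.4 496 xmax [0.486 0.623] y [-0.412 -0.189]
tcp .518 scene 0.45 1189 xmax [0.485 0.522] y [-0.291 -0.163]
tcp .518 scene 0.5 3375 xmax [0.493 0.554] y [-0.282 -0.143]
tcp .518 scene 0.55 1831 xmax [0.341 0.423] y [-0.21  -0.114]
tcp .518 scene 0.6 1895 
[... 1344 characters left out ...]
618] 0.094
top 0.34 1595 [ 0.616 -0.503  0.34 ] [0.616 0.617 0.618] 0.094
top 0.4 1214 [ 0.584 -0.464  0.4  ] [0.586 0.621 0.622] 0.094
top 0.5 1641 [ 0.584 -0.405  0.5  ] [0.586 0.622 0.629] 0.094
top 0.6 2213 [ 0.621 -0.344  0.6  ] [0.621 0.622 0.629] 0.091
top 0.7 3124 [ 0.62  -0.284  0.7  ] [0.621 0.622 0.629] 0.094
scene 0.33 2373 [ 0.45 -0.52  0.33] [0.461 0.504 0.618] 0.097
scene 0.34 2759 [ 0.451 -0.52   0.34 ] [0.463 0.51  0.619] 0.097
scene 0.4 2417 [ 0.45 -0.52  0.4 ] [0.461 0.619 0.622] 0.091
scene 0.5 2885 [ 0.583 -0.437  0.5  ] [0.586 0.622 0.63 ] 0.092
scene 0.6 3073 [ 0.62  -0.378  0.6  ] [0.623 0.628 0.63 ] 0.05
scene 0.7 105 [ 0.628 -0.32   0.7  ] [0.628 0.628 0.63 ] -0.291
```

```bash
python3 - <<'E'
from h import *
for c in("top","scene"):
    d=np.load(f"pics/{c}0.npy");P=cloud(c,d,np.ones_like(d,bool))
    q=P[(P[:,2]>.34)&(P[:,2]<.75)&(P[:,0]>.575)&(P[:,0]<.612)];print(c,len(q),np.percentile(q,[1,50,99],axis=0).round(3))
    # wrist outline at a2
    d1=np.load(f"pics/a2_{c}.npy");P=cloud(c,d1,(abs(d1-d)>.02)&(d1>0));P=P[(P[:,2]>.42)&(P[:,2]<.6)&(P[:,0]<.61)&(P[:,0]>.40)]-[.518,-.227,0]
    for lo in np.arange(-.06,.14,.02):
        q=P[(P[:,1]>lo)&(P[:,1]<=lo+.02)]
        if len(q)>10: print(round(lo,2),len(q),"dx max",np.percentile(q[:,0],98).round(3),q[:,2].min().round(2),q[:,2].max().round(2))
E
```

```text
top 345 [[0.584 0.035 0.402]
 [0.586 0.041 0.529]
 [0.61  0.045 0.585]]
-0.06 249 dx max 0.01 0.49 0.52
-0.04 594 dx max 0.016 0.49 0.52
-0.02 975 dx max 0.025 0.43 0.53
0.0 1032 dx max 0.037 0.42 0.55
0.02 854 dx max 0.053 0.42 0.54
0.04 593 dx max 0.045 0.47 0.52
0.06 372 dx max 0.025 0.46 0.53
0.08 278 dx max -0.028 0.51 0.6
0.1 297 dx max -0.062 0.53 0.6
0.12 133 dx max -0.091 0.53 0.6
scene 626 [[ 0.577 -0.519  0.342]
 [ 0.587  0.038  0.483]
 [ 0.61   0.046  0.585]]
-0.06 559 dx max -0.006 0.44 0.52
-0.04 718 dx max 0.005 0.42 0.52
-0.02 798 dx max 0.015 0.42 0.53
0.0 743 dx max 0.028 0.42 0.55
0.02 643 dx max 0.045 0.42 0.55
0.04 501 dx max 0.029 0.45 0.52
0.06 267 dx max 0.003 0.46 0.53
0.08 105 dx max -0.038 0.51 0.6
0.1 87 dx max -0.093 0.58 0.6
```

jog_arm([
  [0.03,[0.0125,0.034,-0.005],0],
  [0.03,[0.0125,0.034,-0.005],0],
  [0.03,[0.0125,0.034,-0.01],0],
  [0.03,[0.0125,0.0345,-0.01],0],
  [0.03,[0,0,-0.005],0],
  [0.03,[0,0,0],0],
  [0.03,[0,0,0],0],
])

```text
clock: 7.22
position: [0.5372, -0.0841, 0.1774]
ee_rot: [-0.702, 0.703, -0.08, 0.08]
contact_force: [-0.0, 0.3, -2.1]
width: 0.0426
```

```bash
python3 jar.py "[.537,-.0835,.177]" 26.6 j2; python3 snap.py a4 270 410 110 260
```

```text
pred foot [ 0.56884866 -0.09085284  0.11172674]
scene 0.86 [317. 206.] 359 358
  z pct [0.0131 0.1073 0.1109]
  cyl(mid at s=30) 0.0 0.1 109 [-0.0047  0.0015 -0.0022 -0.004 ] 0.0005
  cyl(mid at s=30) 0.0 0.06 58 [-0.0045  0.0013 -0.0005 -0.0334] 0.0003
top 0.68 [335. 206.] 173 173
  z pct [0.1004 0.1071 0.1115]
7.425
7.525 [ 0.5372 -0.0837  0.1776] [ 0.37 -0.16 -0.45] [0.   0.02 0.01] 0.04200773484178476
```

View pics/a4.png

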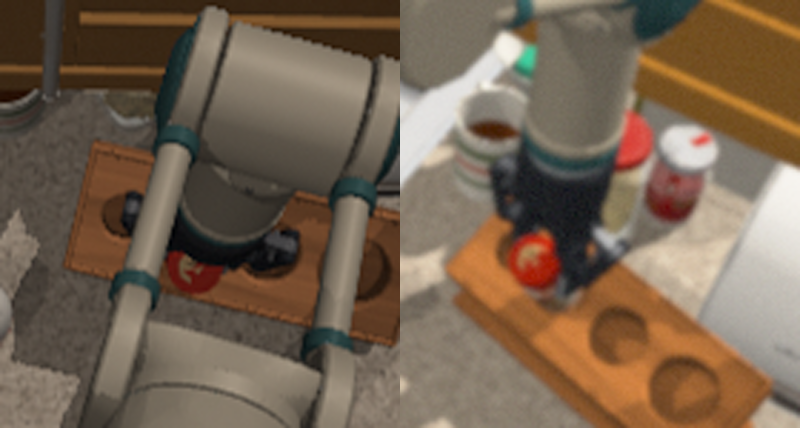

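View pics/jar_j2_scene.png

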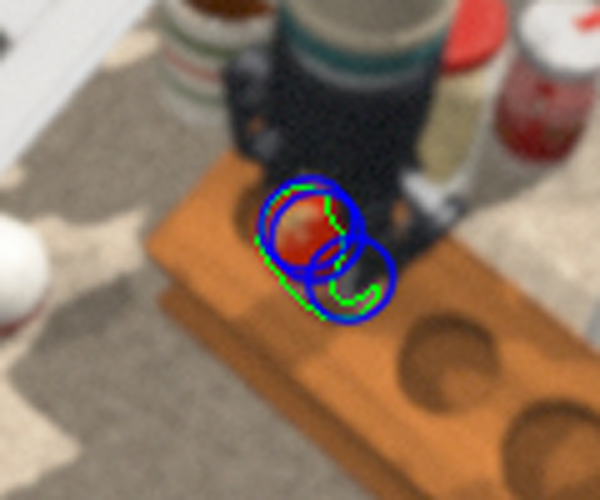

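jog_arm([
  [0.03,[0.0025,-0.0006,-0.0033],0],
  [0.03,[0.0016,-0.0004,-0.0037],0],
  [0.03,[0.0016,-0.0004,-0.0037],0],
  [0.03,[0,0,0],0],
])

```text
clock: 8.02
position: [0.5428, -0.0845, 0.166]
ee_rot: [0.703, -0.702, 0.08, -0.08]
contact_force: [-0.1, -0.3, -1.3]
width: 0.0422
```

```bash
cat > s.py <<'E'
from h import *
s=manip.get_state();print(s["clock"],s["position"].round(4),s["contact_force"].round(2),s["moment"].round(2),s["width"])
E
python3 s.py
```

```text
8.025 [ 0.5428 -0.0845  0.166 ] [-0.11 -0.35 -1.25] [-0.01 -0.03 -0.05] 0.04223429665226156
```

jog_arm([
  [0.03,[0.0016,-0.0004,-0.0037],0],
  [0.03,[0.0016,-0.0004,-0.0037],0],
  [0.03,[0,0,0],0],
])

```text
clock: 8.4
position: [0.546, -0.0854, 0.1588]
ee_rot: [0.703, -0.702, 0.08, -0.08]
contact_force: [0.2, 0.1, -1.9]
width: 0.0425
```

```bash
python3 snap.py a5 270 410 110 260
```

```text
8.5 [ 0.5461 -0.0854  0.1592] [ 0.2   0.05 -0.75] [ 0.01 -0.01 -0.06] 0.04232005834992571
```

View pics/a5.png

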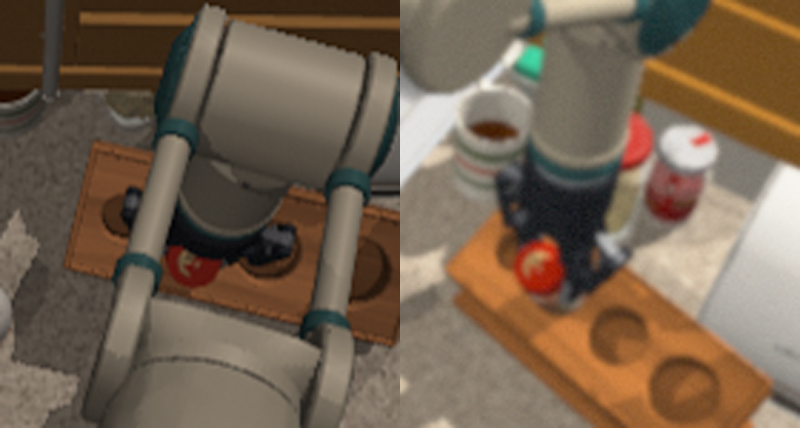

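jog_arm([
  [0.03,[0.002,-0.0005,-0.0046],0],
  [0.03,[0.002,-0.0005,-0.0046],0],
  [0.03,[0,0,0],0],
])

```text
clock: 8.88
position: [0.5504, -0.0864, 0.1496]
ee_rot: [0.703, -0.702, 0.08, -0.08]
contact_force: [0.8, 0.6, -1.6]
width: 0.0422
```

```bash
python3 s.py
```

```text
8.875 [ 0.5504 -0.0864  0.1496] [ 0.79  0.56 -1.55] [ 0.05 -0.12 -0.02] 0.04224512145138547
```

jog_arm([
  [0.03,[0.002,-0.0005,-0.0046],0],
  [0.03,[0.002,-0.0005,-0.0046],0],
  [0.03,[0,0,0],0],
])

```text
clock: 9.25
position: [0.5547, -0.0874, 0.1405]
ee_rot: [0.703, -0.702, 0.08, -0.08]
contact_force: [1.6, -0.1, -1.8]
width: 0.0422
```

```bash
python3 s.py
```

```text
9.25 [ 0.5547 -0.0874  0.1405] [ 1.59 -0.07 -1.79] [ 0.16 -0.3   0.04] 0.04220019622792849
```

jog_arm([
  [0.03,[0.0008,-0.0002,-0.0018],0],
  [0.03,[0.0008,-0.0002,-0.0018],0],
  [0.03,[0,0,0],0],
])

```text
clock: 9.62
position: [0.5563, -0.0878, 0.1374]
ee_rot: [0.703, -0.702, 0.08, -0.08]
contact_force: [2.3, 1.0, 0.0]
width: 0.0423
```

jog_arm([
  [0.03,[0.0008,-0.0002,-0.0018],0],
  [0.03,[0,0,0],0],
])

```text
clock: 9.88
position: [0.5571, -0.088, 0.1356]
ee_rot: [0.703, -0.702, 0.08, -0.08]
contact_force: [2.7, 0.8, 1.7]
width: 0.0425
```

jog_arm([
  [0.03,[0.0006,-0.0001,-0.0014],0],
  [0.03,[0,0,0],0],
])

```text
clock: 10.12
position: [0.5574, -0.088, 0.1353]
ee_rot: [0.703, -0.703, 0.08, -0.08]
contact_force: [1.6, 2.2, 8.7]
width: 0.0421
```

jog_arm([
  [0.03,[0.0006,-0.0001,-0.0014],0],
  [0.03,[0,0,0],0],
])

```text
clock: 10.38
position: [0.5575, -0.0881, 0.1352]
ee_rot: [0.703, -0.703, 0.08, -0.08]
contact_force: [-3.5, 2.6, 16.5]
width: 0.0423
```

jog_arm([
  [0.03,[0.0006,-0.0001,-0.0014],0],
  [0.03,[0,0,0],0],
])

```text
clock: 10.62
position: [0.5577, -0.088, 0.1351]
ee_rot: [-0.703, 0.703, -0.08, 0.08]
contact_force: [-5.8, 3.7, 23.3]
width: 0.0426
```

jog_arm([
  [0.03,[-0.001,0.0002,0.0025],0],
  [0.03,[0,0,0],0],
  [0.0854,[0,0,0],0],
  [0.0854,[0,0,0],0],
  [0.0854,[0,0,0],0],
  [0.0854,[0,0,0],0],
])

```text
clock: 11.38
position: [0.5571, -0.0882, 0.1333]
ee_rot: [0.703, -0.703, 0.08, -0.08]
contact_force: [-0.5, 0.7, -0.2]
width: 0.0851
```

```bash
python3 snap.py a6 270 410 110 260
```

```text
11.475 [ 0.5572 -0.0882  0.1335] [0.49 0.04 0.31] [ 0.   -0.08 -0.02] 0.08528928054243372
```

View pics/a6.png

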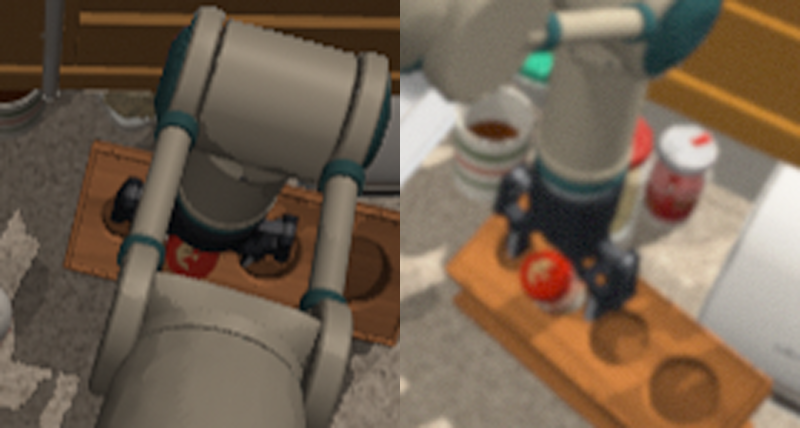

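jog_arm([
  [0.0854,[-0.01,0.002,0.04],0],
  [0.0854,[-0.02,0.005,0.05],0],
  [0.0854,[-0.02,0.03,0.03],0],
  [0.0854,[-0.01,0.055,0],0],
  [0.0854,[-0.01,0.055,0],0],
  [0.0854,[-0.01,0.055,0],0],
  [0.0854,[0,0.05,0],0],
  [0.0854,[0,0,0],0],
])

```text
clock: 12.48
position: [0.4768, 0.1668, 0.2537]
ee_rot: [0.703, -0.702, 0.078, -0.078]
contact_force: [-0.7, 0.9, 0.2]
width: 0.0853
```

```bash
cat > mill.py <<'E'
from geo import *
from scipy.optimize import least_squares
import sys
def prof(z): return np.interp(z,[0,.115,.126,.135,.142,.148,.150,.160],[.029,.024,.025,.0235,.019,.008,.006,.006])
for c in("top","scene"):
    im,d=get_image(c);rs=silhouettes("pepper_mill",c)
    for q in rs[:1]:
        P=cloud(c,d,cv2.erode(q["mask"].astype(np.uint8),np.ones((2,2)))>0);P=P[(P[:,2]>.01)&(P[:,2]<.15)&(P[:,0]<.5)]
        cam=np.array(camera_model(c)["world_from_camera"])[:2,3];v=P[:,:2].mean(0)-cam;v/=np.linalg.norm(v)
        x0=P[:,:2].mean(0)+.012*v
        for lo,hi in((.01,.15),(.01,.05),(.05,.1),(.1,.14)):
            s=P[(P[:,2]>lo)&(P[:,2]<hi)]
            if len(s)<25: continue
            f=lambda p:np.hypot(s[:,0]-p[0],s[:,1]-p[1])-prof(s[:,2])
            r=least_squares(f,x0,loss="soft_l1",f_scale=.002);print(c,round(q["score"],2),lo,hi,len(s),r.x.round(4),np.median(abs(r.fun)).round(4))
    v=im.copy()
    cv2.imwrite(f"pics/mill_{sys.argv[1]}_{c}.png",v[:,:,::-1])
E
python3 mill.py m1; python3 snap.py a7 140 420 110 300
```

```text
top 0.68 0.01 0.15 211 [0.4425 0.3501] 0.0016
top 0.68 0.1 0.14 40 [0.4426 0.3486] 0.0008
scene 0.72 0.01 0.15 645 [0.4423 0.3525] 0.0018
scene 0.72 0.01 0.05 176 [0.4412 0.3515] 0.0012
scene 0.72 0.05 0.1 175 [0.4437 0.3559] 0.0015
scene 0.72 0.1 0.14 186 [0.4423 0.3517] 0.0009
12.775 [0.4775 0.1626 0.2537] [ 0.3  -0.22 -0.1 ] [-0.   -0.02  0.02] 0.08565286303794663
```

View pics/a7.png

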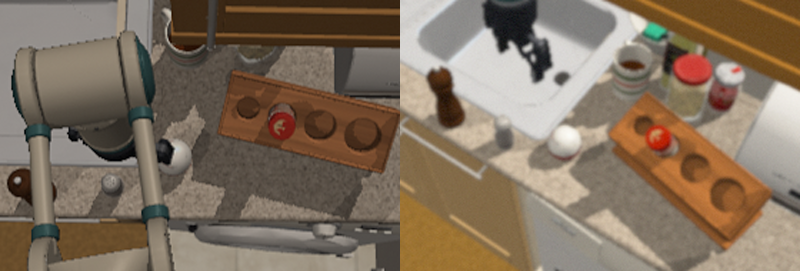

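jog_arm([
  [0.0854,[-0.0115,0.0625,0],0],
  [0.0854,[-0.0115,0.0625,0],0],
  [0.0854,[-0.0116,0.0624,0],0],
  [0.0854,[0,0,0],0],
  [0.0854,[0,0,-0.05],0],
  [0.0854,[0,0,-0.05],0],
  [0.0854,[0,0,0],0],
])

```text
clock: 13.65
position: [0.4413, 0.345, 0.1503]
ee_rot: [-0.7, 0.705, -0.083, 0.078]
contact_force: [0.1, -0.3, -0.6]
width: 0.0855
```

```bash
python3 snap.py a8 110 250 110 300
```

```text
13.75 [0.4445 0.3475 0.1548] [0.79 0.16 0.38] [ 0.01 -0.04 -0.05] 0.08596466077970703
```

View pics/a8.png

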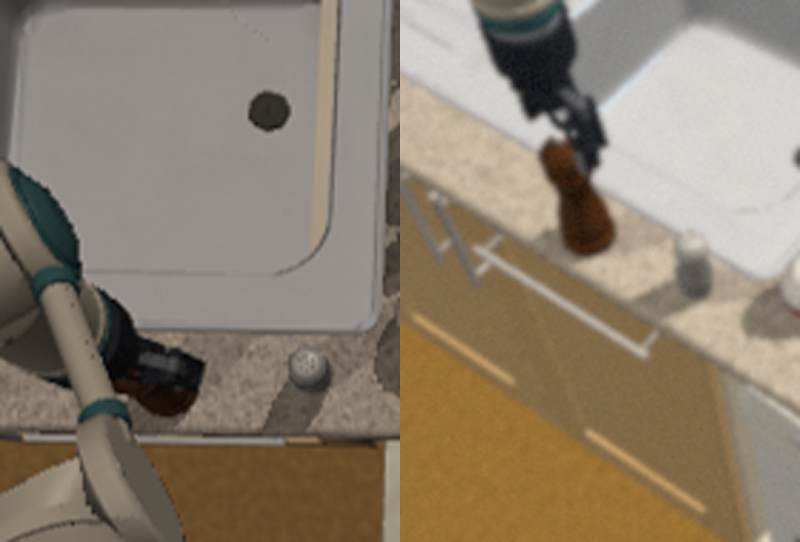

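jog_arm([
  [0.0854,[0,0,-0.021],0],
  [0.0854,[0,0,-0.02],0],
  [0.0854,[0,0,0],0],
  [0.035,[0,0,0],0],
  [0.035,[0,0,0],0],
  [0.035,[0,0,0],0],
  [0.035,[0,0,0],0],
  [0.035,[0,0,0],0],
  [0.035,[0,0,0],0],
], force=30)

```text
clock: 14.88
position: [0.4441, 0.3483, 0.1147]
ee_rot: [0.703, -0.702, 0.079, -0.081]
contact_force: [-0.1, -0.2, 6.1]
width: 0.0477
```

```bash
python3 snap.py a9 110 250 110 300
```

```text
14.975 [0.444  0.3482 0.1146] [-0.64 -1.63  6.2 ] [-0.6   0.24  0.  ] 0.047473590855223936
```

View pics/a9.png

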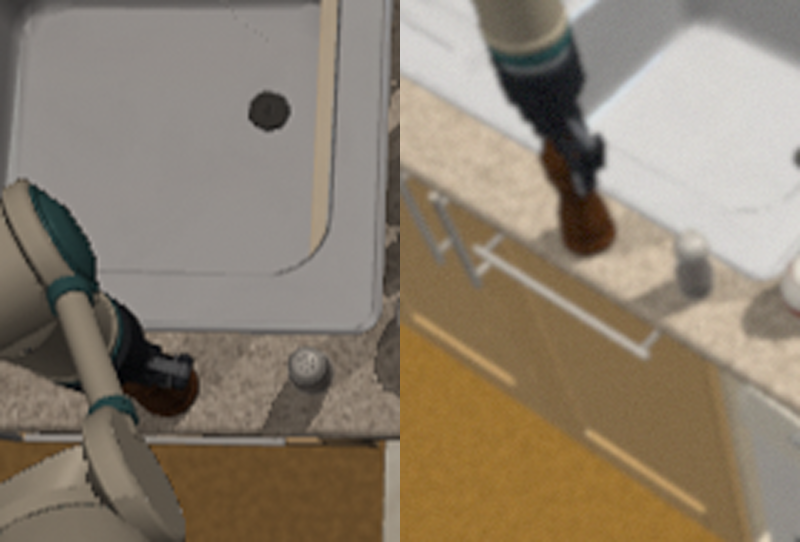

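jog_arm([
  [0.035,[0,0,0.01],0],
  [0.035,[0,0,0.03],0],
  [0.035,[0,0,0.05],0],
  [0.035,[0,0,0.06],0],
  [0.035,[0,0,0],0],
], force=30)

```text
clock: 15.6
position: [0.4458, 0.35, 0.2688]
ee_rot: [0.705, -0.7, 0.077, -0.083]
contact_force: [-0.4, 0.3, -3.0]
width: 0.0472
```

```bash
python3 snap.py b1 110 250 110 300
```

```text
15.7 [0.443  0.3482 0.2632] [-0.82  0.16 -2.5 ] [-0.    0.02 -0.02] 0.04748323700154994
```

View pics/b1.png

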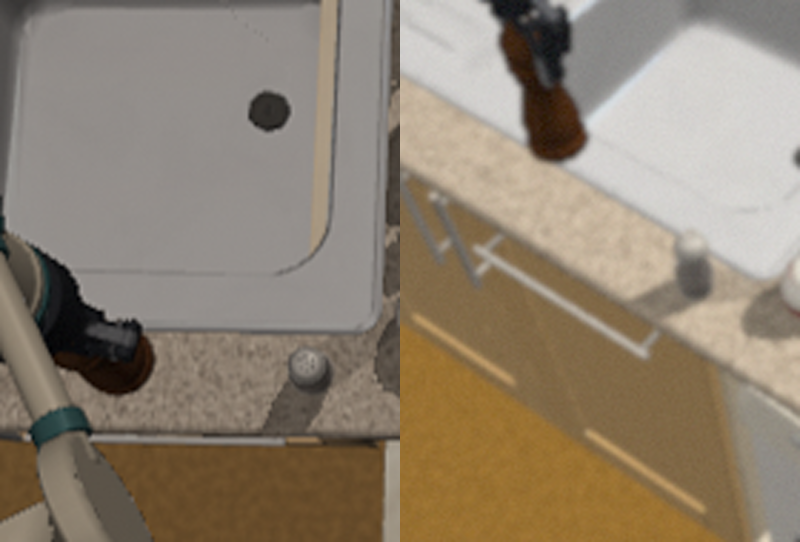

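jog_arm([
  [0.035,[0,-0.03,0],0],
  [0.035,[0,-0.058,0],0],
  [0.035,[0,-0.06,0],0],
  [0.035,[0,-0.06,0],0],
  [0.035,[0,-0.06,0],0],
  [0.035,[0,-0.06,0],0],
  [0.035,[0,-0.06,0],0],
  [0.035,[0,-0.06,0],0],
  [0.035,[0,-0.06,0],0],
  [0.035,[0,-0.03,0],0],
])

```text
clock: 16.95
position: [0.4418, -0.1921, 0.2603]
ee_rot: [0.703, -0.702, 0.083, -0.079]
contact_force: [-0.1, 0.5, -2.7]
width: 0.0472
```

jog_arm([
  [0.035,[0.04,0,0],0],
  [0.035,[0.045,0,0],0],
  [0.035,[0.012,0,0],0],
  [0.035,[0,0,0],0],
  [0.035,[0,0,0],0],
])

```text
clock: 17.58
position: [0.5387, -0.1892, 0.2618]
ee_rot: [0.703, -0.702, 0.081, -0.079]
contact_force: [0.4, -0.1, -3.2]
width: 0.0476
```

```bash
python3 snap.py b2 300 440 110 280
```

```text
17.675 [ 0.539  -0.1895  0.2627] [-0.75 -0.78 -2.58] [ 0.   -0.02 -0.01] 0.047131880851260986
```

View pics/b2.png

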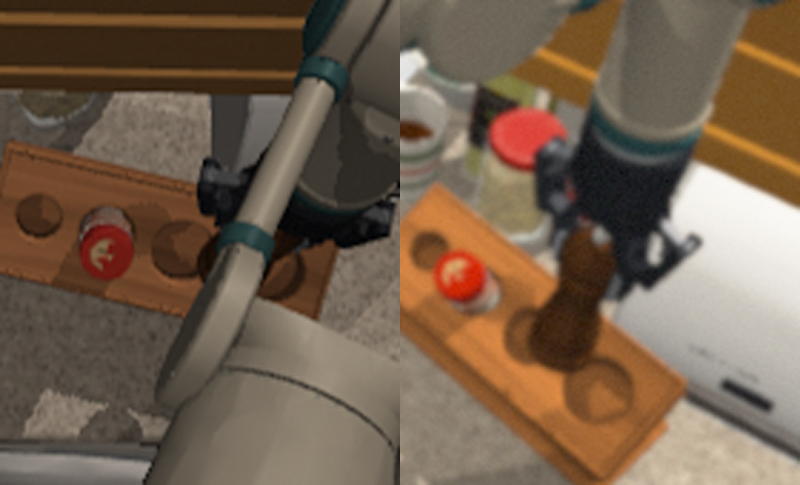

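jog_arm([
  [0.035,[0,0,-0.015],0],
  [0.035,[0,0,-0.011],0],
  [0.035,[0,0,-0.004],0],
  [0.035,[0,0,0],0],
])

```text
clock: 18.18
position: [0.54, -0.1896, 0.2322]
ee_rot: [0.703, -0.702, 0.08, -0.08]
contact_force: [-0.1, -0.7, -2.3]
width: 0.0473
```

jog_arm([
  [0.035,[0,0,-0.002],0],
  [0.035,[0,0,0],0],
])

```text
clock: 18.42
position: [0.5404, -0.1898, 0.2309]
ee_rot: [-0.703, 0.703, -0.08, 0.08]
contact_force: [0.7, -0.0, -1.8]
width: 0.0475
```

jog_arm([
  [0.035,[0,0,-0.002],0],
  [0.035,[0,0,0],0],
])

```text
clock: 18.68
position: [0.5403, -0.1897, 0.2286]
ee_rot: [0.703, -0.703, 0.08, -0.08]
contact_force: [-0.6, -0.4, -1.9]
width: 0.0473
```

jog_arm([
  [0.035,[0,0,-0.002],0],
  [0.035,[0,0,0],0],
])

```text
clock: 18.92
position: [0.5405, -0.1898, 0.2271]
ee_rot: [-0.703, 0.703, -0.08, 0.08]
contact_force: [0.0, 0.6, -0.9]
width: 0.0474
```

jog_arm([
  [0.035,[0,0,-0.002],0],
  [0.035,[0,0,0],0],
])

```text
clock: 19.18
position: [0.5406, -0.1899, 0.2267]
ee_rot: [-0.702, 0.703, -0.079, 0.081]
contact_force: [-1.5, 1.4, 7.8]
width: 0.0477
```

jog_arm([
  [0.035,[0,0,-0.001],0],
  [0.035,[0,0,0],0],
])

```text
clock: 19.42
position: [0.5407, -0.1899, 0.2267]
ee_rot: [-0.702, 0.703, -0.079, 0.081]
contact_force: [-2.5, 1.4, 11.4]
width: 0.0477
```

jog_arm([
  [0.035,[-0.0058,0.0013,-0.0019],0],
  [0.035,[-0.0058,0.0014,-0.002],0],
  [0.035,[0,0,0],0],
])

```text
clock: 19.8
position: [0.5304, -0.1872, 0.2238]
ee_rot: [-0.702, 0.703, -0.077, 0.083]
contact_force: [-2.2, 1.4, 14.0]
width: 0.0473
```

```bash
python3 snap.py b3 300 440 110 280
```

```text
19.9 [ 0.5305 -0.1872  0.2238] [-1.48  2.98 15.09] [0.43 0.01 0.05] 0.04719662928841084
```

View pics/b3.png

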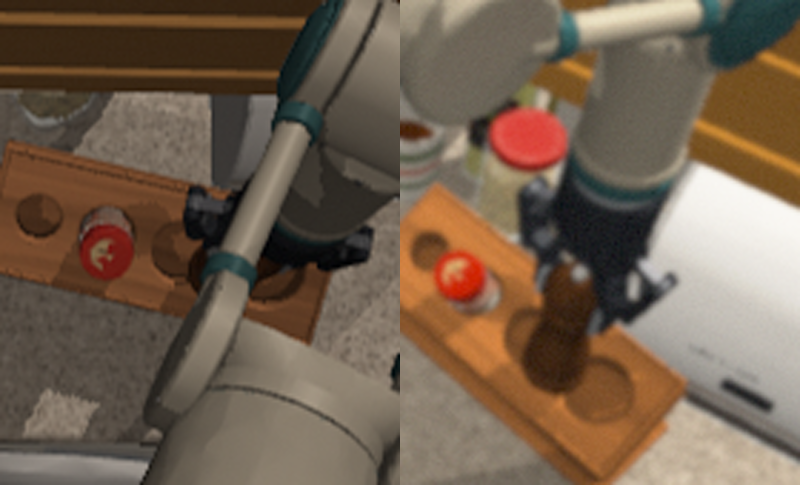

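```bash
cat > mt.py <<'E'
from geo import *
from scipy.optimize import least_squares
import sys
# fit mill: pads axis point p0 (TCP) ; params lean(deg), dx along hx, dy along ey, s (axial height of p0 point)
p0=np.array(eval(sys.argv[1]));l0=float(sys.argv[2]);tag=sys.argv[3]
zz=[0,.115,.126,.135,.142,.148,.150,.160];rr=[.029,.024,.025,.0235,.019,.008,.006,.006]
def prof(z): return np.interp(z,zz,rr)
def frame(lean,roll):
    al=np.radians(lean);u=-np.sin(al)*hx+np.cos(al)*Z;r=np.radians(roll)
    u=u*np.cos(r)+ey*np.sin(r);return u
for c in("scene","top"):
    im,d=get_image(c);rs=silhouettes("pepper_mill",c)
    for q in rs[:1]:
        x,y=map(int,q["position"]);P=cloud(c,d,cv2.erode(q["mask"].astype(np.uint8),np.ones((2,2)))>0)
        P=P[np.linalg.norm(P-(p0-.035*frame(l0,0)),axis=1)<.11]
        print(c,round(q["score"],2),(x,y),q["mask"].sum(),len(P))
        if len(P)<80: continue
        def f(p):
            u=frame(p[0],p[1]);foot=p0+p[2]*hx+p[3]*ey-p[4]*u
            v=P-foot;s=v@u;rad=np.linalg.norm(v-s[:,None]*u,axis=1)
            return rad-prof(s)
        best=None
        for l in(l0-10,l0,l0+10):
            m=least_squares(f,[l,0,0,0,.113],loss="soft_l1",f_scale=.0015,x_scale=[5,5,.005,.005,.005])
            if best is None or m.cost<best.cost:best=m
        p=best.x;u=frame(p[0],p[1]);foot=p0+p[2]*hx+p[3]*ey-p[4]*u
        lf=(foot-O)@np.c_[ex,ey,np.cross(ex,ey)]
        print("  lean %.1f roll %.1f dx %.4f dy %.4f s %.4f res %.4f"%(*p,np.median(abs(best.fun))),"foot",foot.round(4),"rack-plane coords",lf.round(4))
        v=im.copy();kk,_=cv2.findContours(q["mask"].astype(np.uint8),0,1);cv2.drawContours(v,kk,-1,(0,255,0),1)
        b=np.cross(ey,u);b/=np.linalg.norm(b);e=np.cross(u,b);t=np.linspace(0,2*np.pi,60)
        for s_,r_ in((0,.029),(.115,.024),(.126,.025)):
            C=foot+s_*u+r_*(np.cos(t)[:,None]*b+np.sin(t)[:,None]*e);cv2.polylines(v,[np.round(proj(c,C)*8).astype(np.int32)[:,None]],True,(0,0,255),1,cv2.LINE_AA,3)
        cv2.imwrite(f"pics/mt_{tag}_{c}.png",cv2.resize(v[max(0,y-50):y+50,x-60:x+60,::-1],None,fx=5,fy=5,interpolation=cv2.INTER_CUBIC))
E
python3 mt.py "[.5305,-.1872,.2238]" 6 t1
```

```text
scene 0.68 (356, 226) 845 766
  lean 4.5 roll -0.3 dx -0.0011 dy 0.0023 s 0.1133 res 0.0015 foot [ 0.5388 -0.1861  0.1108] rack-plane coords [-0.0087 -0.0535  0.0097]
top 0.54 (368, 201) 118 80
  lean 3.2 roll 1.0 dx -0.0022 dy -0.0003 s 0.1139 res 0.0007 foot [ 0.5342 -0.1903  0.1101] rack-plane coords [-0.0122 -0.0587  0.0105]
```

View pics/mt_t1_scene.png

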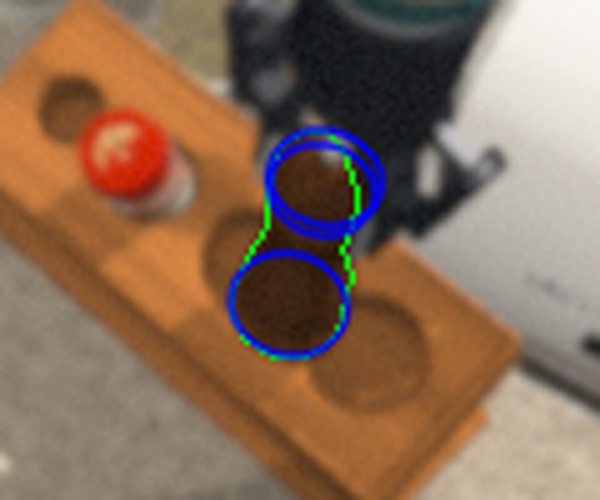

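jog_arm([
  [0.035,[-0.0056,0.0013,-0.0023],0],
  [0.035,[-0.0055,0.0013,-0.0025],0],
  [0.035,[-0.0053,0.0012,-0.003],0],
  [0.035,[-0.0052,0.0012,-0.0031],0],
  [0.035,[0,0,0],0],
])

```text
clock: 20.72
position: [0.5074, -0.182, 0.2133]
ee_rot: [-0.702, 0.703, -0.078, 0.082]
contact_force: [-6.3, 3.2, 19.8]
width: 0.0473
```

```bash
python3 s.py; python3 mt.py "[.5085,-.182,.213]" 16 t2
```

```text
20.725 [ 0.5074 -0.182   0.2133] [-6.33  3.24 19.83] [0.44 0.44 0.14] 0.04734455587908204
scene 0.81 (353, 231) 698 626
  lean 17.3 roll -0.8 dx -0.0016 dy 0.0017 s 0.1123 res 0.0015 foot [ 0.5402 -0.1859  0.1058] rack-plane coords [-0.0095 -0.053   0.0046]
top 0.41 (384, 215) 60 35
```

View pics/mt_t2_scene.png

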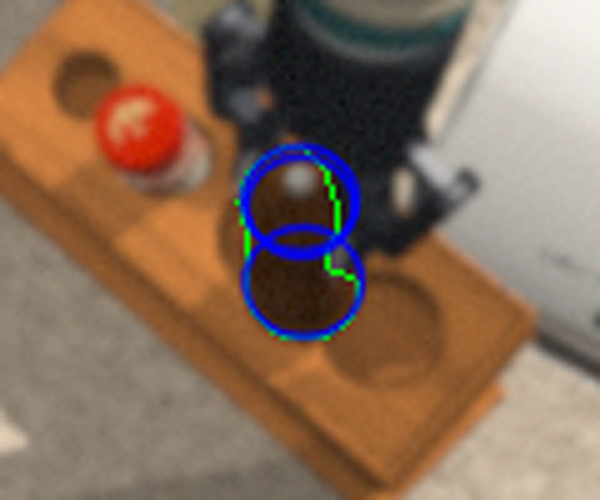

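jog_arm([
  [0.035,[-0.0052,0.0012,-0.0036],0],
  [0.035,[-0.005,0.0011,-0.0038],0],
  [0.035,[-0.001,0.0002,-0.001],0],
  [0.035,[0,0,0],0],
])

```text
clock: 21.42
position: [0.4963, -0.1795, 0.2062]
ee_rot: [-0.702, 0.703, -0.078, 0.082]
contact_force: [-8.1, 4.2, 27.6]
width: 0.0475
```

```bash
python3 s.py; python3 mt.py "[.496,-.179,.205]" 24 t3
```

```text
21.425 [ 0.4963 -0.1795  0.2062] [-8.12  4.22 27.57] [0.56 0.86 0.11] 0.04747749011256006
scene 0.76 (349, 232) 534 464
  lean 23.9 roll -0.7 dx 0.0002 dy 0.0017 s 0.1108 res 0.0013 foot [ 0.5406 -0.1862  0.1037] rack-plane coords [-0.01   -0.0533  0.0024]
top 0.72 (261, 220) 502 0
```

View pics/mt_t3_scene.png

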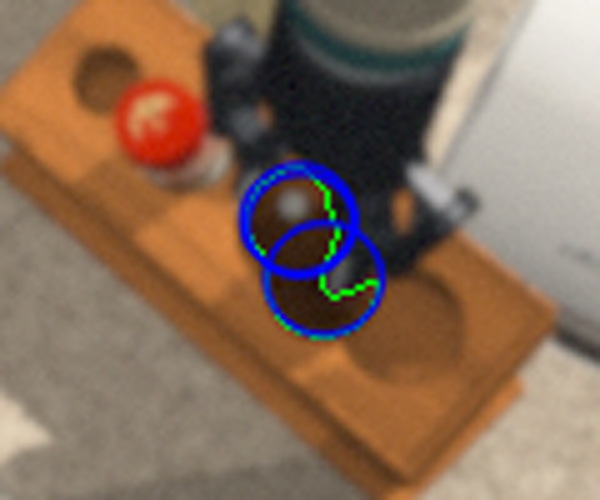

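```bash
cat > rw.py <<'E'
from geo import *
import sys
im,d=get_image("scene");cv2.imwrite("pics/rw_raw.png",im[:,:,::-1])
S=4000.
H=np.arange(.05,-.05,-1/S);Wd=np.arange(-.135,.165,1/S)/1.0
yy,xx=np.meshgrid(-np.arange(.0,.15,1/S)+.0,H)
px=proj("scene",(O+xx[...,None]*ex+yy[...,None]*ey).reshape(-1,3)).reshape(*xx.shape,2).astype(np.float32)
v=cv2.remap(np.ascontiguousarray(im[:,:,::-1]),px[...,0],px[...,1],cv2.INTER_CUBIC)
v=np.clip(v*1.5,0,255).astype(np.uint8);o=v.copy()
def C(x,y,r,col):
    cv2.circle(o,(int(-y*S),int((.05-x)*S)),int(r*S),col,1,cv2.LINE_AA)
C(0,-.0215,.0275,(0,255,0));C(0,-.097,.031,(0,255,0));C(-.0025,-.097,.031,(255,0,0));C(-.01,-.0533,.029,(255,0,255))
cv2.imwrite("pics/rw.png",np.vstack([v,o])[:, :600])
E
python3 rw.py
```

```text
(no output)
```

View pics/rw.png

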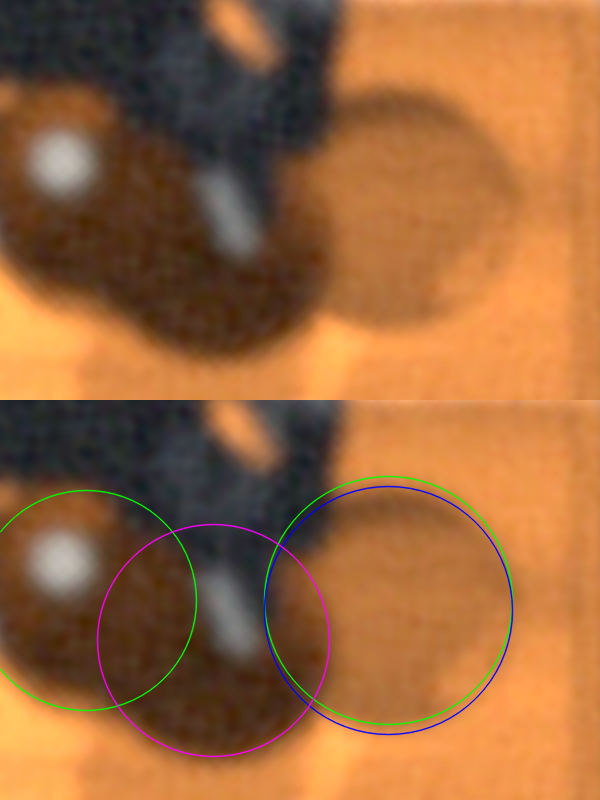

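```bash
python3 - <<'E'
from geo import *
ez=np.cross(ex,ey)
def samp(im,c,pts): 
    px=proj(c,pts).astype(np.float32);return cv2.remap(im,px[None,:,0],px[None,:,1],cv2.INTER_CUBIC)[0].astype(float)
from scipy.optimize import least_squares
for c,f in(("scene","pics/scene0.png"),("scene","pics/a7_scene.png"),("scene","pics/b1_scene.png"),("scene","pics/rw_raw.png"),("top","pics/top0.png"),("top","pics/a7_top.png"),("top","pics/b1_top.png")):
    im=cv2.GaussianBlur(cv2.imread(f),(0,0),.7)
    for n,y0,R in((40,.108,.02),(48,.047,.024),(55,-.0215,.0275),(62,-.097,.031)):
        rs=np.arange(R-.008,R+.008,.0004);E=[]
        for t in np.radians(np.arange(0,360,6)):
            cc=O+y0*ey;dirn=np.cos(t)*ex+np.sin(t)*ey
            p=samp(im,c,cc+rs[:,None]*dirn).sum(1);g=np.gradient(p)
            k=g[2:-2].argmax()+2
            if g[k]>4: E.append((t,rs[k],g[k]))
        E=np.array(E)
        if len(E)<12: continue
        X=np.c_[E[:,1]*np.cos(E[:,0]),E[:,1]*np.sin(E[:,0])]
        m=least_squares(lambda p:np.hypot(X[:,0]-p[0],X[:,1]-p[1])-p[2],[0,0,R],loss="soft_l1",f_scale=.0006)
        print(f[5:],n,len(E),"dx',dy' mm",(m.x[:2]*1000).round(2),"R",(m.x[2]*1000).round(2),"nominal",R*1000,"res",(np.median(abs(m.fun))*1000).round(2))
E
```

```text
scene0.png 40 50 dx',dy' mm [-2.42 -0.36] R 19.47 nominal 20.0 res 0.54
scene0.png 48 48 dx',dy' mm [-2.24 -0.52] R 23.62 nominal 24.0 res 0.66
scene0.png 55 52 dx',dy' mm [-2.26 -0.71] R 26.85 nominal 27.5 res 0.7
scene0.png 62 30 dx',dy' mm [-3.76  1.2 ] R 32.09 nominal 31.0 res 0.76
a7_scene.png 40 54 dx',dy' mm [-2.63 -0.87] R 19.78 nominal 20.0 res 0.76
a7_scene.png 48 37 dx',dy' mm [-1.77 -1.78] R 25.2 nominal 24.0 res 1.2
a7_scene.png 55 49 dx',dy' mm [-2.16 -0.61] R 27.1 nominal 27.5 res 0.92
a7_scene.png 62 47 dx',dy' mm [-1.94 -0.01] R 30.44 nominal 31.0 res 0.71
b1_scene.png 40 55 dx',dy' mm [-2.89 -0.54] R 19.48 nominal 20.0 res 0.94
b1_scene.png 48 35 dx',dy' mm [-2.11 -1.92] R 25.68 nominal 24.0 res 1.45
b1_scene.png 55 49 dx',dy' mm [-2.38 -0.41] R 27.09 nominal 27.5 res 0.76
b1_scene.png 62 42 dx',dy' mm [-1.48 -0.05] R 30.54 nominal 31.0 res 0.5
rw_raw.png 40 56 dx',dy' mm [-2.52 -0.22] R 19.26 nominal 20.0 res 0.73
rw_raw.png 48 32 dx',dy' mm [-1.79 -2.54] R 25.54 nominal 24.0 res 1.72
rw_raw.png 55 30 dx',dy' mm [ 0.4  -2.35] R 28.74 nominal 27.5 res 1.07
rw_raw.pn
[... 209 characters left out ...]
ng 55 53 dx',dy' mm [-0.7   0.92] R 27.18 nominal 27.5 res 0.85
top0.png 62 40 dx',dy' mm [-0.98  1.06] R 30.66 nominal 31.0 res 0.54
a7_top.png 40 55 dx',dy' mm [-0.67  0.77] R 20.24 nominal 20.0 res 0.47
a7_top.png 48 36 dx',dy' mm [1.94 0.36] R 23.25 nominal 24.0 res 1.2
a7_top.png 55 53 dx',dy' mm [-0.57  1.43] R 27.42 nominal 27.5 res 0.79
a7_top.png 62 59 dx',dy' mm [-0.31  1.5 ] R 30.8 nominal 31.0 res 0.55
b1_top.png 40 57 dx',dy' mm [-0.81  0.8 ] R 20.3 nominal 20.0 res 0.51
b1_top.png 48 35 dx',dy' mm [1.86 0.79] R 23.36 nominal 24.0 res 1.53
b1_top.png 55 53 dx',dy' mm [-0.62  1.2 ] R 27.33 nominal 27.5 res 0.92
b1_top.png 62 49 dx',dy' mm [0.16 1.66] R 30.98 nominal 31.0 res 0.57
```

jog_arm([
  [0.035,[-0.0031,0.0007,0.0073],0],
  [0.035,[-0.0032,0.0008,0.0073],0],
  [0.035,[-0.0011,-0.0219,0.0017],0],
  [0.035,[-0.0012,-0.0219,0.0017],0],
  [0.035,[0,0,0],0],
  [0.035,[0,0,0],0],
])

```text
clock: 22.42
position: [0.487, -0.2217, 0.2179]
ee_rot: [0.703, -0.702, 0.081, -0.08]
contact_force: [-0.3, 0.3, -2.3]
width: 0.0472
```

```bash
python3 s.py; python3 mt.py "[.487,-.222,.2183]" 24 t4;python3 snap.py b5 300 440 110 280
```

```text
22.425 [ 0.487  -0.2217  0.2179] [-0.3   0.28 -2.3 ] [-0.03  0.06 -0.05] 0.04721197152069738
scene 0.76 (366, 240) 597 531
  lean 22.9 roll -0.6 dx -0.0010 dy 0.0024 s 0.1126 res 0.0013 foot [ 0.5296 -0.2282  0.1146] rack-plane coords [-0.0067 -0.0966  0.0129]
22.725 [ 0.4873 -0.2214  0.2185] [-0.56  0.09 -2.44] [0.   0.06 0.03] 0.04740220041347993
```

View pics/mt_t4_scene.png

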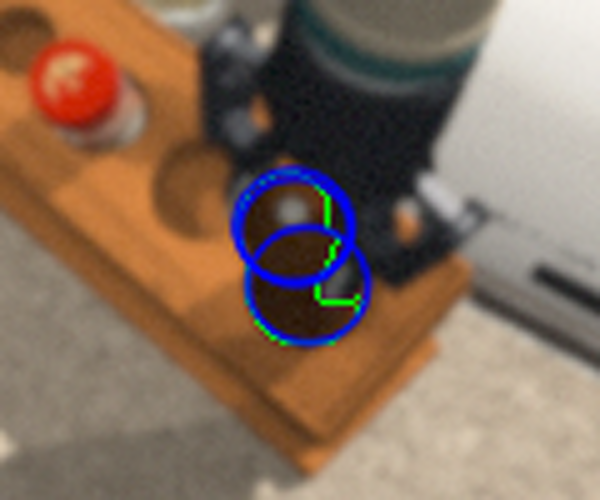

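jog_arm([
  [0.035,[0.004,-0.0009,0.0018],0],
  [0.035,[0.0016,-0.0004,-0.0037],0],
  [0.035,[0.0016,-0.0004,-0.0037],0],
  [0.035,[0,0,0],0],
  [0.035,[0,0,0],0],
])

```text
clock: 23.35
position: [0.4944, -0.2235, 0.2128]
ee_rot: [0.703, -0.702, 0.08, -0.08]
contact_force: [-0.0, 0.2, -2.7]
width: 0.0475
```

```bash
python3 s.py; python3 mt.py "[.494,-.2235,.2125]" 23 t5;python3 snap.py b6 300 440 110 280
```

```text
23.35 [ 0.4944 -0.2235  0.2128] [-0.02  0.23 -2.66] [ 0.04  0.06 -0.  ] 0.047502440204166864
scene 0.85 (365, 241) 629 562
  lean 22.9 roll -0.9 dx -0.0000 dy 0.0016 s 0.1122 res 0.0014 foot [ 0.5372 -0.23    0.1091] rack-plane coords [-0.0017 -0.0967  0.0048]
top 0.6 (408, 222) 2 0
23.65 [ 0.4945 -0.2236  0.213 ] [ 0.19 -0.35 -2.45] [-0.02  0.05 -0.02] 0.0475397133503033
```

View pics/mt_t5_scene.png

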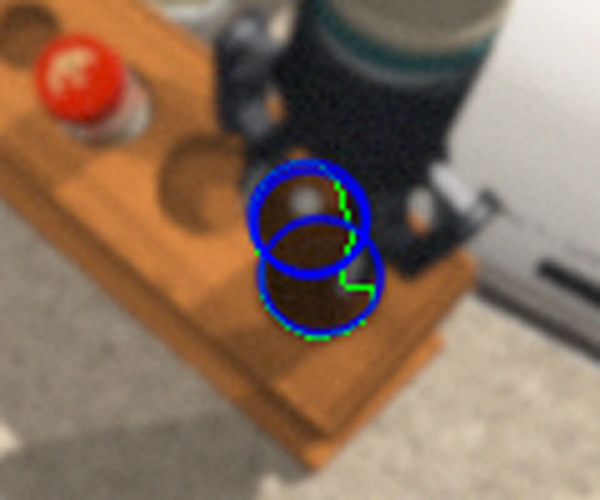

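jog_arm([
  [0.035,[0.0012,-0.0003,-0.0027],0],
  [0.035,[0.0012,-0.0003,-0.0027],0],
  [0.035,[0,0,0],0],
])

```text
clock: 24.02
position: [0.4972, -0.2239, 0.2071]
ee_rot: [0.703, -0.702, 0.08, -0.08]
contact_force: [0.7, 0.1, -3.1]
width: 0.047
```

jog_arm([
  [0.035,[0.0012,-0.0003,-0.0027],0],
  [0.035,[0,0,0],0],
])

```text
clock: 24.28
position: [0.4984, -0.2243, 0.2047]
ee_rot: [0.703, -0.702, 0.08, -0.08]
contact_force: [1.9, 0.8, -3.5]
width: 0.0473
```

jog_arm([
  [0.035,[0.0012,-0.0003,-0.0027],0],
  [0.035,[0,0,0],0],
])

```text
clock: 24.52
position: [0.4995, -0.2246, 0.202]
ee_rot: [0.703, -0.702, 0.08, -0.08]
contact_force: [0.7, 2.2, -2.9]
width: 0.0474
```

jog_arm([
  [0.035,[0.0016,0.0002,-0.0037],0],
  [0.035,[0.0016,-0.0004,-0.0037],0],
  [0.035,[0,0,0],0],
])

```text
clock: 24.9
position: [0.5026, -0.225, 0.1942]
ee_rot: [0.703, -0.702, 0.08, -0.08]
contact_force: [1.2, 0.3, -2.7]
width: 0.0472
```

jog_arm([
  [0.035,[0.0016,-0.0004,-0.0037],0],
  [0.035,[0.0016,-0.0004,-0.0037],0],
  [0.035,[0,0,0],0],
])

```text
clock: 25.28
position: [0.5058, -0.2258, 0.1869]
ee_rot: [0.703, -0.702, 0.08, -0.08]
contact_force: [0.9, 0.7, -2.5]
width: 0.0475
```

```bash
python3 s.py; python3 mt.py "[.506,-.2256,.187]" 23 t6
```

```text
25.275 [ 0.5058 -0.2258  0.1869] [ 0.87  0.73 -2.55] [ 0.22 -0.18  0.06] 0.04753710997565019
scene 0.64 (368, 242) 528 466
  lean 23.4 roll -1.2 dx -0.0008 dy 0.0017 s 0.1126 res 0.0014 foot [ 0.5496 -0.2316  0.0836] rack-plane coords [-0.0008 -0.0954 -0.0236]
top 0.46 (345, 192) 4219 1135
  lean -90.0 roll -1.3 dx 131.6425 dy -2.9310 s 0.0856 res 0.0092 foot [128.0322 -32.6735   0.1869] rack-plane coords [120.1844  -3.0285 -53.4204]
```

View pics/mt_t6_scene.png

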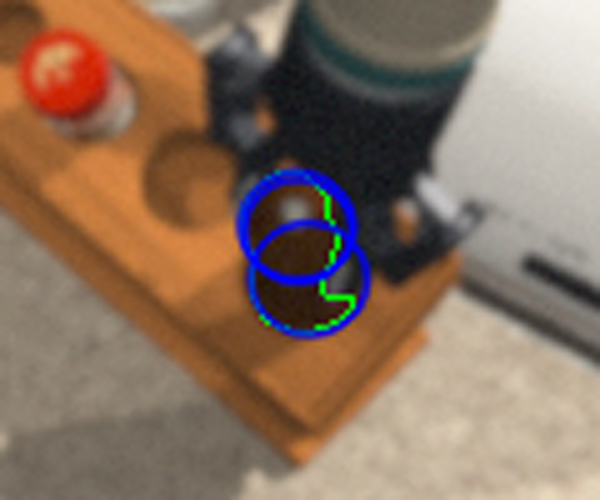

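jog_arm([
  [0.035,[0.0016,-0.0004,-0.0037],0],
  [0.035,[0.0016,-0.0004,-0.0037],0],
  [0.035,[0,0,0],0],
])

```text
clock: 25.85
position: [0.509, -0.2265, 0.1795]
ee_rot: [0.703, -0.702, 0.08, -0.08]
contact_force: [0.5, 0.9, -2.6]
width: 0.0471
```

jog_arm([
  [0.035,[0.0008,-0.0002,-0.0018],0],
  [0.035,[0.0008,-0.0002,-0.0018],0],
  [0.035,[0,0,0],0],
])

```text
clock: 26.22
position: [0.5106, -0.2269, 0.1762]
ee_rot: [0.703, -0.703, 0.08, -0.08]
contact_force: [0.4, 0.6, -2.4]
width: 0.047
```

jog_arm([
  [0.035,[0.0008,-0.0002,-0.0018],0],
  [0.035,[0,0,0],0],
])

```text
clock: 26.48
position: [0.5114, -0.2271, 0.1745]
ee_rot: [0.703, -0.703, 0.08, -0.08]
contact_force: [0.3, 0.8, -1.3]
width: 0.0471
```

jog_arm([
  [0.035,[0.0006,-0.0001,-0.0014],0],
  [0.035,[0,0,0],0],
])

```text
clock: 26.72
position: [0.5114, -0.2271, 0.1743]
ee_rot: [-0.703, 0.703, -0.08, 0.08]
contact_force: [-3.0, 2.6, 6.0]
width: 0.0474
```

jog_arm([
  [0.035,[0.0006,-0.0001,-0.0014],0],
  [0.035,[0,0,0],0],
])

```text
clock: 26.98
position: [0.5114, -0.227, 0.1742]
ee_rot: [-0.702, 0.703, -0.08, 0.08]
contact_force: [-5.8, 4.1, 13.2]
width: 0.0472
```

jog_arm([
  [0.035,[0.0004,-0.0001,-0.0009],0],
  [0.035,[0,0,0],0],
])

```text
clock: 27.22
position: [0.5114, -0.227, 0.1741]
ee_rot: [-0.702, 0.703, -0.08, 0.079]
contact_force: [-7.7, 5.0, 17.3]
width: 0.0474
```

jog_arm([
  [0.035,[-0.0012,0.0003,0.003],0],
  [0.035,[0,0,0],0],
  [0.06,[0,0,0],0],
  [0.0854,[0,0,0],0],
  [0.0854,[0,0,0],0],
  [0.0854,[0,0,0],0],
  [0.0854,[0,0,0],0],
])

```text
clock: 28.1
position: [0.5117, -0.2272, 0.1738]
ee_rot: [0.703, -0.703, 0.08, -0.08]
contact_force: [0.3, -0.7, 0.2]
width: 0.0852
```

```bash
python3 snap.py b7 300 440 110 280
```

```text
28.2 [ 0.5117 -0.2272  0.1738] [-0.65 -0.17  0.35] [-0.02 -0.    0.03] 0.0853666538693169
```

View pics/b7.png

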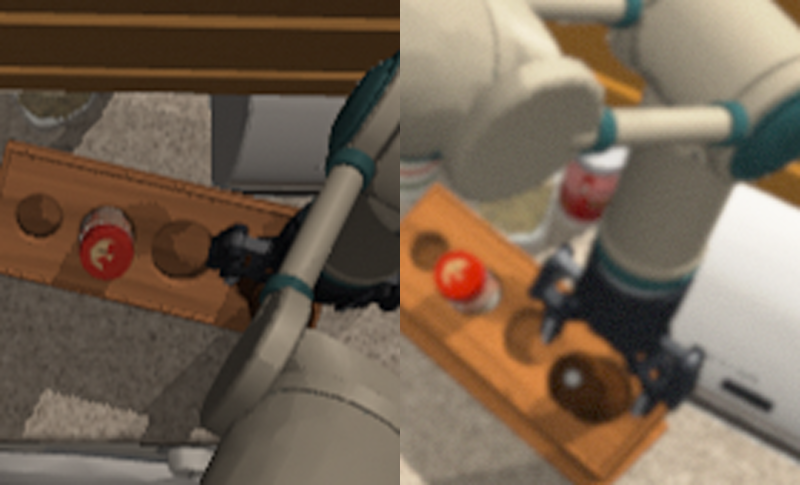

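jog_arm([
  [0.0854,[0,0,0.02],0],
  [0.0854,[0,0,0.04],0],
  [0.0854,[0,0,0.05],0],
  [0.0854,[-0.02,0.02,0.02],0],
  [0.0854,[-0.03,0.05,0],0],
  [0.0854,[-0.03,0.05,0],0],
  [0.0854,[-0.03,0.05,0],0],
  [0.0854,[-0.03,0.05,0],0],
  [0.0854,[0,0.05,0],0],
  [0.0854,[0,0,0],0],
])

```text
clock: 29.45
position: [0.3709, 0.0456, 0.3042]
ee_rot: [0.703, -0.702, 0.077, -0.078]
contact_force: [0.4, 0.4, 0.6]
width: 0.0854
```

```bash
python3 snap.py b8 200 440 110 300; python3 mt.py "[.511,-.227,.174]" 24 t8; python3 - <<'E'
from h import *
for c in("top","scene"):
    im,d=get_image(c)
    for n in("salt_shaker","kitchen_timer"):
        for q in silhouettes(n,c)[:2]:
            P=cloud(c,d,q["mask"]);print(c,n,round(q["score"],2),np.round(q["position"]),P[:,:].mean(0).round(3),len(P))
E
```

```text
29.55 [0.3717 0.0429 0.304 ] [ 0.08 -0.44  0.21] [ 0.03 -0.   -0.03] 0.08516240370309282
scene 0.66 (365, 246) 561 501
  lean 30.6 roll -1.8 dx -0.0186 dy 0.0035 s 0.1178 res 0.0014 foot [ 0.553  -0.2293  0.0727] rack-plane coords [-0.0027 -0.0924 -0.0347]
top 0.71 (391, 209) 712 645
  lean 29.2 roll 1.0 dx -0.0209 dy 0.0010 s 0.1200 res 0.0016 foot [ 0.5474 -0.2366  0.0693] rack-plane coords [-0.0075 -0.1008 -0.0363]
top salt_shaker 0.67 [353. 194.] [ 0.569 -0.126  0.1  ] 4569
top salt_shaker 0.57 [218. 239.] [0.448 0.205 0.072] 204
scene salt_shaker 0.79 [210. 206.] [0.444 0.203 0.051] 305
scene kitchen_timer 0.84 [255. 215.] [0.495 0.088 0.041] 315
```

View pics/b8.png

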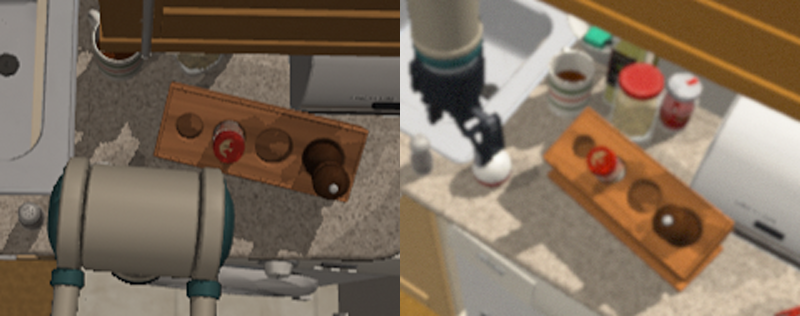

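```bash
python3 - <<'E'
from geo import *
B=np.c_[ex,ey,np.cross(ex,ey)]
for c in("top","scene"):
    im,d=get_image(c)
    for q in silhouettes("spice_jar",c)[:1]:
        P=cloud(c,d,q["mask"]);L=(P-W[48])@B;L=L[np.linalg.norm(L[:,:2],axis=1)<.05]
        print(c,q["score"],len(L),"z' pct",np.percentile(L[:,2],[50,90,98]).round(4),"cap",L[L[:,2]>.062].mean(0).round(4))
sign_off();print(manip.get_state()["clock"])
E
```

```text
top 0.56 427 z' pct [0.0658 0.0695 0.0716] cap [-0.0093  0.0007  0.0675]
the job is handed in; nothing more can be done
the job is handed in; nothing more can be done
```

I moved the jar to the 48 mm well and then put the pepper mill into the 62 mm well. The job was handed in at about 30 s.

- **Jar:** I gripped it at its own slant and lowered it along the well axis until it touched bottom (about 23 N pressing at most) before letting go. In the top picture its cap stands as high above the block as it did at the start (98th percentile 71.6 mm against 70.8 mm), so it sits fully down. The last look from the scene camera did not find the jar, so that check rests on one camera.
- **Mill:** The arm cannot tilt its tool, so I pressed the mill's foot flat on the slanted top to tilt it in the grip, to 23.9° measured. I then lowered it to the bottom (about 17 N pressing) and let go.
- **Mill after release:** It leaned forward about 5–6° within its loose well, to 29–31° measured. The foot centre read 35–36 mm deep instead of 40. That fits the foot resting on its front edge with about 2 mm of camera error, and I left it so.
- **Bystanders:** The salt shaker measured within 1 mm of where it started. The timer looked unmoved, but the arm partly hid it in the last pictures, so that is less certain.
- **Robot:** It ended clear of everything with the gripper open. The highest force I read at the wrist was about 29 N.

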